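# Slide the loaded seed-jar tray into the balcony rack and latch it

### The arm

A 6-joint arm with a two-finger parallel gripper is mounted at the origin on the work surface. World frame = base frame: x ahead of the robot, y to its left, z up, the work surface at z = 0. Lengths are in m, angles in degrees, forces in N, time in s.
With the tool pointing down it reaches from about 0.35 to 0.875 m from the base axis. Payload 4.2 kg.
Tool frame: the origin (TCP) lies midway between the tips of the shut fingers; the grasp point (between the pads) lies 19 mm behind it; z points along the fingers, y is the direction in which the jaws open and shut (so a half turn about z gives the same grasp; the last joint's range is limited). The gripper opens to 87 mm and grips with 3 to 60 N. Pads are 19 mm wide; open, the fingers measure 117 mm over their backs; the gripper's body (75 mm by 190 mm) begins 51 mm behind the grasp point.
Start: joints at [-49.756, 22.042, 0.453, 0, -68.411, -14.817], TCP at [0.268, -0.564, 0.223] pointing down, gripper open.
Joint ranges: [-179.83, 179.83], [-69.29, 118.12], [-61.27, 80.66], [-181.25, 117.63], [-171.15, -9.14], [-177.46, 177.46]. Speed limits (degrees/s): [159.86, 159.86, 180, 180, 180, 180].

### API

Orientations are given as a 3x3 rotation matrix whose columns are the frame's x, y, z axes.
In Python, from station import r gives the robot as it stands.
- The arm moves only by the tool carry_out, never from a script. Its argument "steps" is a list of rows, each a list of 2 entries, a list of its own where there are three numbers: the shift along the tool's x, y, z in cm, then the turn about the tool's z in degrees. In form: [[[x, y, z], twist], ...]. A call has 1 to 20 rows; each row is the pose to reach, as a shift and turn from the pose measured when the call began, along the tool's axes at that moment; what a row does not reach only later rows make up. A row lasts 1/10 s, in which the tool goes at most 50 mm and 8.59 degrees, less where a joint would pass 70% of its speed; a pose out of reach is approached as far as the arm can. A call with a gripper value outside its range is refused whole. "gripper" is the gripper's target within -1 to 1 (fully open at 1, half-way at 0, shut at -1), set as the call begins (left out, the last holds). The fingers move at their own pace and stop on an object; the grip force is fixed at half the most. Time passes only in rows, so rows that repeat a pose let the fingers close. It gives the time, the measured TCP pose, the force and the opening at its end, in the units of the state.
- r.sense(): the state, without advancing time (a new reading comes with each control period).
- r.capture(name): name is "scene" or "top"; returns the picture (384x512x3 uint8, red, green, blue); there is no depth.
- r.calibration(name): a dict with "camera_matrix" (3x3 intrinsics, pixels), "world_from_camera" (4x4, takes a point from camera to world coordinates). Camera axes: x right, y up, looking along -z (the intrinsics and any distortion apply to the point x, -y, -z); pixel columns grow to the right and rows downward; lengths in m; the calibration is good to about 2 mm. A picture is of the moment at which its call begins. calibration takes no time and is no camera call.
- r.finish_job(): hands the job in, once; it reports no verdict.
Trained networks look in the newest picture that a camera, given by its name, has taken for a name from the list of things; names that differ only in an ending like _2 or _b are one class to them, and where a whole thing is asked for, a point or a joint stands for the part that bears it (a point fixed in the world has none). Each returns a list of dicts, best first, with "confidence" (0 to 1); they miss things now and then, are a little off and sometimes report something else, mostly with a low value. They report only what shows in the picture. A call takes as long as a camera call. They do not tell look-alikes from the thing itself.
- r.cut_out(camera, target): "pixels" (384x512 bool, what is visible of it).
- r.place_of(camera, target): "centre" ([x, y, z] in m, in world coordinates, good to about 4 mm: a listed point, or the origin of a listed thing).
The state is a dict: "time_s": time; "joints": joint angles; "joint_velocities": joint speeds; "effort": joint torques, N m; "tcp_pos": TCP position; "ee_rot": TCP orientation; "wrist_force": force on the tool from outside, world axes, zero at the start; "moment": the same for the moment, N m; "gripper_width": opening from 0.0 (shut) to 1.0 (fully open).
Only numpy, scipy, OpenCV 4.12 (cv2) and the standard library are available. Lean on these libraries where they do the work, as an engineer would, in place of code of your own. Each camera call takes 0.05 s, during which the arm holds its last target. There are 200 camera calls.

### The job

Pick up the yellow tray with its two jars, set it on the sill of the white rack's empty bay and slide it lengthwise all the way in until you feel it press on the stop at the back; do not drop it or ram it. Then turn the red latch knob until its arm lies straight across the front of the tray. Keep both jars standing in the tray, and leave the brush, the peg hoop and the flower pot where they are.

Things in the scene. Friction and masses are not known exactly. Their poses are not given: they have to be found in the camera images.
- tray: (sizes in mm in all entries) yellow open tray, 140 long (its x) x 110 wide (its y), walls 30 high and 4 thick, with a carrying handle lengthwise over its middle, 220 g; the same either way round. Origin: centre of its underside.
- tray_handle (a point): middle of the tray's handle bar, 83 above the underside; the bar is 90 long (along tray x), 14 wide, and spans heights 70 to 96 above the underside; free below it to the jars' lids (54 above the underside)
- jar_a: amber jar with a white lid, diameter 38, 50 high, standing loose in one half of the tray (floor 4 thick). Origin: centre of its underside.
- jar_b: green jar with a white lid of the same size, standing loose in the other half of the tray
- rack: (sizes in mm in all entries) white fixed metal rack. Origin: at table level, middle of the mouth of its empty left bay; x points into the bay, y to the left. Bay floor 12 above the table, bay 115 wide between the walls. With the tray home its front is level with the mouth (x = 0) and its centre at x = 70, y = 0. The right bay (y -66 to -189) holds a drawer unit.
- stop: black rubber stop bar across the back of the bay, 24 high. Origin: on its front face (which looks to the mouth), at the level of the bay floor, x as the rack.
- latch_grip (a point): middle of the latch knob's grip bar, on its upright axis, 61 above the table, at rack x = -13, y = 140. Bar 50 long, 12 wide, in line with the arm, heights 40 to 72 above the table; round hub of diameter 44 below. Arm 12 wide, reaches 115 from the axis, heights 24 to 36. Site axes turn with the knob: the arm points along its -y.
- latch (a joint): latch angle in rad: 0 = closed, arm across the tray's front (pointing along rack -y); 1.57 = open, arm pointing out along rack -x. Closing turns counter-clockwise seen from above. Stiff to about 0.06 N m, stays where left.
- brush: red hard brush, 190 long, 50 wide, 30 high; bystander. Origin on the table under it.
- hoop: steel hoop with pegs, diameter about 145, 14 high, lying flat; bystander. Origin at its centre.
- pot: terracotta pot with a plant, diameter 88, 120 high; bystander. Origin under its centre.
- sill (a point): middle of the sill, on its top: the bay floor runs out in front of the mouth to rack x = -120, 12 above the table. Guide rails along it, tops 24 above the table, flare from 115 apart at the mouth to about 144 apart at x = -119.
- board_edge (a point): middle of the bay's upper edge: underside of the board over the bay, 117 above the table, at rack x = 0. The board spans rack y -197 to 66; green crates stand on it, flush in front, up to 211 above the table, so near the mouth the tool must lean back towards the robot.
Mind the look-alikes: they are no part of the job. Several things have the shape of the tray; the one meant has the colours described above.

How it is judged (in metres and radians):
On the way, in this order (a step that is already met when the one before it is completed fails the run):
1. the tray is in the bay and pressed against the stop (over 1.5 N) (x of tray in the frame of rack between 0.066 and 0.074 m and y of tray in the frame of rack between -0.006 and 0.006 m and z of tray in the frame of rack between 0.008 and 0.016 m and angle between the x axis of tray and the x axis of rack, either way round below 0.06 rad and contact force between tray and stop above 1.5 N), for 0.02 s.
2. the latch is closed across the tray's front (within 0.15 rad) (value of joint latch below 0.15 rad), for 0.1 s.
At the end, for the whole second after the job is handed in: The tray lies flat on the bay floor, within 4 mm of its home depth (centre 70 mm inside the mouth), within 6 mm of the bay's middle and within 0.06 rad of its direction; the latch reads under 0.15 rad; both jars stand (within 0.2 rad) on the tray's floor; all at rest and released (x of tray in the frame of rack between 0.066 and 0.074 m and y of tray in the frame of rack between -0.006 and 0.006 m and z of tray in the frame of rack between 0.008 and 0.016 m and angle between the x axis of tray and the x axis of rack, either way round below 0.06 rad and value of joint latch below 0.15 rad and z of jar_a in the frame of tray between -0.002 and 0.014 m and angle between each of jar_a, jar_b's own z axis and vertical below 0.2 rad and x of jar_a in the frame of tray between -0.07 and 0.07 m and y of jar_a in the frame of tray between -0.055 and 0.055 m and z of jar_b in the frame of tray between -0.002 and 0.014 m and x of jar_b in the frame of tray between -0.07 and 0.07 m and y of jar_b in the frame of tray between -0.055 and 0.055 m and linear speed of each of tray, jar_a, jar_b below 0.02 m/s); the robot touches nothing.
It fails at once if the tray is rammed into the stop (over 60 N) (contact force between tray and stop above 60 N).
It fails at once if the tray is dropped on or knocked into the rack (over 120 N) (contact force between tray and rack above 120 N).
It fails at once if a jar tips over (more than 0.6 rad) (angle between any of jar_a, jar_b's own z axis and vertical above 0.6 rad).
It fails at once if the brush, the hoop or the pot is moved by more than 20 mm (distance of any of brush, hoop, pot from where it was at the start of the episode above 0.02 m).
It also fails if it takes over 72 s, if anything falls off the work surface, if the arm or the gripper's body presses on something with over 40 N, if the wrist force passes 120 N, or if a joint passes its speed limit or range.

## Working session

There is one attempt and no reset: what is moved stays moved. The work goes in short steps, Python scripts to look and compute and a tool call to move; the robot and the scene stay as the last step left them, time stands still between calls to the robot, and variables do not carry over. Pictures are saved under pics/ and viewed, about 8 in all and at most 12, crops included, and the job is handed in when it is done.

Besides the shell and the picture viewer there is one more tool, called after ">>>" by a JSON object that holds its "api" and its "payload", one argument or row to a line. carry_out: Moves the arm, as the interface text tells. Its arguments: {"type":"object","properties":{"steps":{"type":"array","items":{"type":"array"}},"gripper":{"type":"number"}},"required":["steps"]}

```bash
ls; mkdir -p pics; python3 - <<'E'
from station import r
import cv2, numpy as np
for n in ("scene","top"):
    im=r.capture(n); cv2.imwrite(f"pics/{n}0.png",im[...,::-1])
    c=r.calibration(n); print(n,np.round(c["camera_matrix"],1).tolist(),np.round(c["world_from_camera"],3).tolist())
    for t in ("tray","tray_handle","jar_a","jar_b","rack","stop","latch_grip","sill","board_edge","brush","hoop","pot"):
        print(t,[(np.round(d["centre"],3).tolist(),round(d["confidence"],2)) for d in r.place_of(n,t)][:4])
s=r.sense(); print(s)
E
```

```text
pics
scene [[410.1, 0.0, 251.5], [0.0, 410.1, 183.9], [0.0, 0.0, 1.0]] [[0.413, -0.638, 0.65, 1.39], [0.911, 0.273, -0.31, -0.432], [0.02, 0.72, 0.694, 0.952], [0.0, 0.0, 0.0, 1.0]]
tray [([0.463, -0.277, -0.0], 0.92), ([0.38, -0.47, -0.0], 0.71)]
tray_handle [([0.386, -0.469, 0.081], 0.85), ([0.466, -0.28, 0.084], 0.71)]
jar_a [([0.442, -0.303, 0.009], 0.56), ([0.462, -0.251, 0.001], 0.44)]
jar_b [([0.442, -0.303, 0.009], 0.56), ([0.462, -0.251, 0.001], 0.44)]
rack [([0.646, 0.06, 0.0], 0.58)]
stop [([0.461, -0.249, -0.001], 0.62), ([0.786, 0.047, 0.012], 0.5)]
latch_grip [([0.64, 0.2, 0.062], 0.49)]
sill []
board_edge []
brush [([0.406, 0.308, 0.002], 0.91)]
hoop [([0.634, 0.411, -0.0], 0.9)]
pot [([0.683, -0.344, -0.001], 0.67)]
top [[422.5, 0.0, 260.8], [0.0, 422.5, 197.6], [0.0, 0.0, 1.0]] [[-0.007, 0.981, -0.194, 0.329], [-1.0, -0.004, 0.016, -0.013], [0.015, 0.194, 0.981, 1.36], [0.0, 0.0, 0.0, 1.0]]
tray [([0.46, -0.28, 0.001], 0.82), ([0.378, -0.468, 0.005], 0.58)]
tray_handle [([0.378, -0.468, 0.081], 0.7), ([0.459, -0.281, 0.082], 0.62)]
jar_a [([0.44, -0.307, 0.008], 0.58
[... 602 characters left out ...]
9054e-04,
       -6.84113497e+01, -1.48175543e+01]), 'joint_velocities': array([-0.04039235,  0.00015557, -0.03943581, -0.02182645,  0.00116563,
        0.06223371]), 'effort': array([-7.21344186e-04, -3.90468407e+01,  1.87618750e+01,  4.22436923e+00,
        1.55284046e-02, -4.32141469e-07]), 'tcp_pos': array([ 0.26840284, -0.56442888,  0.22256967]), 'ee_rot': array([[-9.03121669e-01, -4.29384735e-01,  3.32281787e-05],
       [-4.29384735e-01,  9.03121669e-01, -2.75385435e-05],
       [-1.81844580e-05, -3.91383281e-05, -9.99999999e-01]]), 'wrist_force': array([0.14683121, 0.61507824, 0.00742943]), 'moment': array([-0.05008369,  0.01043859, -0.00816138]), 'gripper_width': 0.9989799996296964}
```

View pics/scene0.png

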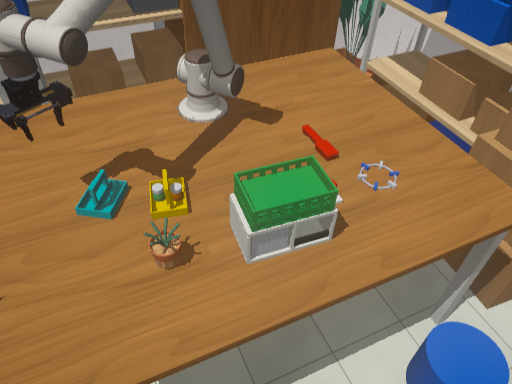

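View pics/top0.png

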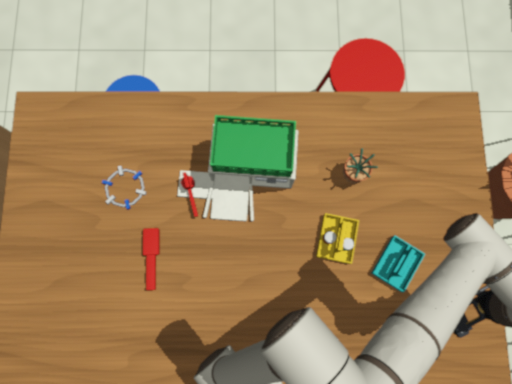

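The scene view shows the rack at (283,215) with the green crate on top, the yellow tray at (168,195) and the teal tray at (102,197). In the top view:
- The yellow tray with two white-lidded jars is at (338,240).
- The rack bay and sill are at (230,200), with the red latch open at (188,183) and its arm reaching (196,217).
- Things that could be taken for the tray: the teal tray at (398,263) is empty and the wrong colour. I choose the yellow one at (338,240).

Next is a close crop with the fitted outlines.

```bash
cat > h.py <<'E'
from station import r
import cv2, numpy as np
def proj(n,P):
    c=r.calibration(n);T=np.linalg.inv(c["world_from_camera"]);P=np.atleast_2d(P)
    q=(T[:3,:3]@P.T).T+T[:3,3]; q=q*[1,-1,-1]; u=(c["camera_matrix"]@q.T).T
    return u[:,:2]/u[:,2:]
def unproj(n,uv,z):
    c=r.calibration(n);T=np.array(c["world_from_camera"]);uv=np.atleast_2d(np.asarray(uv,float))
    d=(np.linalg.inv(c["camera_matrix"])@np.c_[uv,np.ones(len(uv))].T).T*[1,-1,-1]
    d=d@T[:3,:3].T; o=T[:3,3]; return o+d*((z-o[2])/d[:,2])[:,None]
def Rz(a): c,s=np.cos(a),np.sin(a); return np.array([[c,-s,0],[s,c,0],[0,0,1]])
def boxpts(xs,ys,z): return np.array([[xs[0],ys[0],z],[xs[1],ys[0],z],[xs[1],ys[1],z],[xs[0],ys[1],z]])
def overlay(n,polys,x0,y0,w,h,k,fn,im=None):
    im=r.capture(n) if im is None else im
    im=cv2.resize(im[y0:y0+h,x0:x0+w,::-1],None,fx=k,fy=k,interpolation=cv2.INTER_CUBIC)
    for p,col in polys:
        uv=((proj(n,p)-[x0,y0]+.5)*k).astype(np.int32); cv2.polylines(im,[uv],len(uv)>2,col,1,cv2.LINE_AA)
    cv2.imwrite(fn,im)
def rackpolys(o,a):
    f=lambda q:q@Rz(a).T+[o[0],o[1],0]
    g=lambda x,y,z:[x,y,z]
    return [(f(boxpts((-.12,0),(-.0575,.0575),.012)),(255,0,255)),
            (f(np.array([g(0,-.197,.117),g(0,.066,.117)])),(0,255,255)),
            (f(np.array([g(0,-.197,.211),g(0,.066,.211)])),(255,255,0)),
            (f(np.array([g(-.013,.14,.072),g(-.013,.14,.03)])),(0,255,0)),
            (f(np.array([g(-.013,.14,.036),g(-.128,.14,.036)])),(0,255,0))]
def traypolys(o,a,z=0):
    f=lambda q:q@Rz(a).T+[o[0],o[1],z]
    return [(f(boxpts((-.07,.07),(-.055,.055),.03)),(0,0,255)),(f(boxpts((-.07,.07),(-.055,.055),0.)),(255,0,0)),(f(boxpts((-.045,.045),(-.007,.007),.096)),(0,255,0))]
E
python3 - <<'E'
from h import *
from scipy.optimize import least_squares
# tray: yellow/hue region contour hull in top & scene
for n in("top","scene"):
    im=r.capture(n)
    for d in r.cut_out(n,"tray")[:2]:
        m=d["pixels"].astype(np.uint8); ys,xs=np.nonzero(m); print(n,xs.mean(),ys.mean(),m.sum())
        h=cv2.cvtColor(im,cv2.COLOR_RGB2HSV)[m>0]; print("hue",np.median(h,0))
        rr=cv2.minAreaRect(cv2.findContours(m,0,2)[0][0]); print(rr)
# yaw by silhouette overlap
def sil(n,o,a):
    S=np.zeros((384,512),np.uint8)
    for zz in((0,.03),):
        P=np.concatenate([boxpts((-.07,.07),(-.055,.055),z) for z in zz])@Rz(a).T+[o[0],o[1],0]
        cv2.fillConvexPoly(S,cv2.convexHull((proj(n,P)*16).astype(np.int32)),1,shift=4)
    P=np.concatenate([boxpts((-.045,.045),(-.007,.007),z) for z in(.03,.096)])@Rz(a).T+[o[0],o[1],0]
    cv2.fillConvexPoly(S,cv2.convexHull((proj(n,P)*16).astype(np.int32)),1,shift=4)
    return S>0
M={n:[d["pixels"] for d in r.cut_out(n,"tray")[:3] if abs(np.nonzero(d["pixels"])[1].mean()-{"top":338,"scene":168}[n])<15][0] for n in("top","scene")}
best=[]
for a in np.radians(np.arange(-90,90,2)):
    best.append((sum((M[n]^sil(n,(.461,-.279),a)).sum() for n in M),np.degrees(a)))
print(sorted(best)[:6])
o,a=(.461,-.279),np.radians(sorted(best)[0][1])
c=lambda p:sum((M[n]^sil(n,p[:2],p[2])).sum() for n in M)
from scipy.optimize import minimize
R=minimize(c,[*o,a],method="Nelder-Mead",options=dict(initial_simplex=[[*o,a],[o[0]+.006,o[1],a],[o[0],o[1]+.006,a],[*o,a+.1]]))
print(R.x,np.degrees(R.x[2]),R.fun)
im=r.capture("top")
overlay("top",traypolys(R.x[:2],R.x[2])+[],295,195,100,75,7,"pics/t1.png",im)
overlay("top",rackpolys((.6455,.058),-.1),165,140,150,90,5,"pics/t2.png",im)
E
```

```text
top 337.7319587628866 237.4624447717231 1358
hue [ 25.  192.  174.5]
((337.2879943847656, 237.916015625), (36.49262619018555, 45.168575286865234), 10.30484676361084)
top 397.193657984145 263.53510758776895 1766
hue [ 89. 181. 131.]
((397.6761474609375, 263.2694091796875), (40.30967330932617, 46.8599967956543), 30.256441116333008)
scene 101.86163522012579 196.61698113207547 1590
hue [ 89.  144.  106.5]
((101.62737274169922, 197.57077026367188), (37.0059928894043, 51.67241287231445), 29.05460548400879)
scene 167.42844036697247 198.22477064220183 1090
hue [ 25. 255. 147.]
((166.6468505859375, 192.95909118652344), (48.20040512084961, 36.73232650756836), 82.56858825683594)
[(np.int64(778), np.float64(-12.000000000000002)), (np.int64(799), np.float64(-10.0)), (np.int64(819), np.float64(-14.0)), (np.int64(858), np.float64(-16.0)), (np.int64(863), np.float64(-8.0)), (np.int64(934), np.float64(-18.0))]
[ 0.46206047 -0.27997643 -0.19515571] -11.181598511188142 763.0
```

View pics/t1.png

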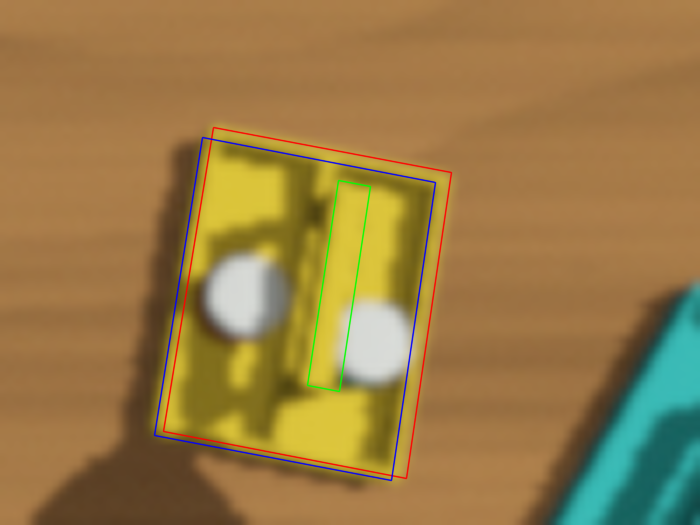

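View pics/t2.png

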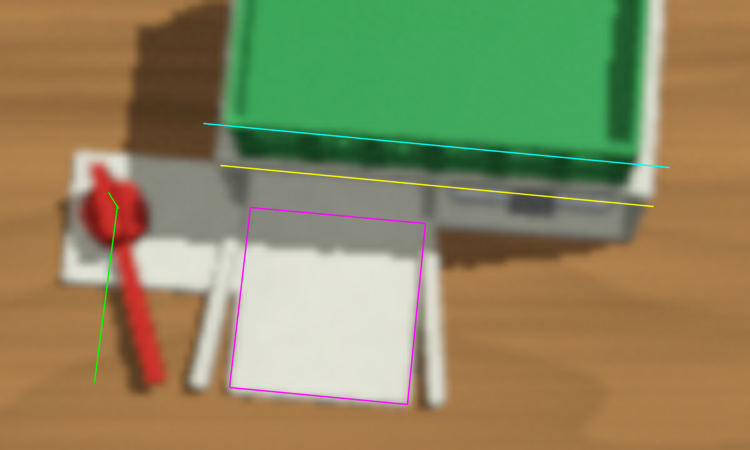

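The crops confirm the choice. The yellow tray fits at (0.461, -0.279) with yaw -11.2°, and the rack origin at (0.6455, 0.058) with yaw about -5.7°. The latch arm stands about 1.25 rad open.

My moves can't command a lean directly. I'll move to the rack's azimuth, high in the air, and see whether stretching past the reach limit gives one.

>>> {"api": "carry_out", "payload": {
  "steps": [
    [[-4,2.4,-1.4],3],
    [[-8,4.8,-2.8],6],
    [[-12,7.3,-4.1],9],
    [[-16,9.7,-5.5],12],
    [[-20,12.1,-6.9],15],
    [[-24,14.5,-8.2],18],
    [[-28,17,-9.6],21],
    [[-32,19.4,-11],24],
    [[-36,21.8,-12.4],27],
    [[-40,24.2,-13.7],29],
    [[-44,26.7,-15],31],
    [[-48,29.1,-16.5],31],
    [[-51.6,31.3,-17.7],31],
    [[-51.6,31.3,-17.7],31],
    [[-51.6,31.3,-17.7],31]
  ]
}}

```text
time_s: 3.15
tcp_pos: [0.6004, -0.0592, 0.3991]
ee_rot: [[-0.995, 0.095, -0.001], [0.095, 0.995, -0.0], [0.001, -0.0, -1.0]]
wrist_force: [-0.3, -0.3, -0.8]
gripper_width: 1.003
```

>>> {"api": "carry_out", "payload": {
  "steps": [
    [[-5,0,0],0],
    [[-10,0,0],0],
    [[-15,0,0],0],
    [[-20,0,0],0],
    [[-25,0,0],0],
    [[-30,0,0],0],
    [[-35,0,0],0],
    [[-40,0,0],0],
    [[-40,0,0],0],
    [[-40,0,0],0]
  ]
}}

```text
time_s: 4.15
tcp_pos: [0.8757, -0.0865, 0.3435]
ee_rot: [[-0.995, 0.096, 0.038], [0.096, 0.995, -0.006], [-0.038, -0.002, -0.999]]
wrist_force: [-0.2, -0.0, 0.1]
gripper_width: 0.997
```

The stretch does lean the tool a little (2°), so I'll go further.

>>> {"api": "carry_out", "payload": {
  "steps": [
    [[-100,0,-30],0],
    [[-100,0,-30],0],
    [[-100,0,-30],0],
    [[-100,0,-30],0],
    [[-100,0,-30],0],
    [[-100,0,-30],0],
    [[-100,0,-30],0],
    [[-100,0,-30],0],
    [[-100,0,-30],0],
    [[-100,0,-30],0]
  ]
}}

```text
time_s: 5.15
tcp_pos: [0.9143, -0.0894, 0.2928]
ee_rot: [[-0.992, 0.097, 0.075], [0.096, 0.995, -0.012], [-0.076, -0.005, -0.997]]
wrist_force: [-0.4, -0.0, 0.3]
gripper_width: 0.999
```

```bash
python3 -c "
from h import *
s=r.sense();print(np.round(s['joints'],2),np.round(s['joint_velocities'],2),s['time_s'])"
```

```text
[   4.79   59.74   80.6     1.09 -106.62  -99.97] [-0.26  1.97 -0.04  0.06  2.18 -0.01] 5.15
```

>>> {"api": "carry_out", "payload": {
  "steps": [
    [[0,0,-100],0],
    [[0,0,-100],0],
    [[0,0,-100],0],
    [[0,0,-100],0],
    [[0,0,-100],0],
    [[0,0,-100],0]
  ]
}}

```text
time_s: 5.75
tcp_pos: [0.7831, -0.0756, 0.5054]
ee_rot: [[-0.99, 0.097, 0.099], [0.096, 0.995, -0.016], [-0.1, -0.006, -0.995]]
wrist_force: [0.3, 0.8, -1.1]
gripper_width: 0.996
```

```bash
python3 -c "
from h import *
s=r.sense();print(np.round(s['joints'],2),np.round(s['joint_velocities'],2),s['time_s'])"
```

```text
[   6.82   44.98   80.65    1.81 -120.11 -101.38] [  3.9  -21.21  -0.25   0.91 -20.65  -2.79] 5.75
```

The elbow is at its limit (j3 = 80.65). Each call takes its reference from the pose at its start, so short radial stretches should build up lean faster. I'll test with 3-row calls.

>>> {"api": "carry_out", "payload": {
  "steps": [
    [[-100,0,-40],0],
    [[-100,0,-40],0],
    [[-100,0,-40],0]
  ]
}}

```text
time_s: 6.05
tcp_pos: [0.8117, -0.0777, 0.4842]
ee_rot: [[-0.987, 0.097, 0.131], [0.095, 0.995, -0.021], [-0.133, -0.008, -0.991]]
wrist_force: [-0.2, -0.7, -0.5]
gripper_width: 1.0
```

>>> {"api": "carry_out", "payload": {
  "steps": [
    [[-100,0,-40],0],
    [[-100,0,-40],0]
  ]
}}

```text
time_s: 6.25
tcp_pos: [0.8295, -0.0794, 0.4756]
ee_rot: [[-0.982, 0.097, 0.162], [0.094, 0.995, -0.026], [-0.164, -0.011, -0.986]]
wrist_force: [0.1, -0.3, -0.2]
gripper_width: 0.999
```

>>> {"api": "carry_out", "payload": {
  "steps": [
    [[-100,0,-40],0]
  ]
}}

```text
time_s: 6.35
tcp_pos: [0.8395, -0.0802, 0.4746]
ee_rot: [[-0.977, 0.097, 0.188], [0.093, 0.995, -0.031], [-0.19, -0.013, -0.982]]
wrist_force: [0.1, 0.9, -0.2]
gripper_width: 1.0
```

>>> {"api": "carry_out", "payload": {
  "steps": [
    [[-100,0,-40],0]
  ]
}}

```text
time_s: 6.45
tcp_pos: [0.8487, -0.0809, 0.4761]
ee_rot: [[-0.971, 0.098, 0.216], [0.092, 0.995, -0.037], [-0.219, -0.016, -0.976]]
wrist_force: [0.7, -0.7, -0.1]
gripper_width: 0.995
```

Single-row calls add about 1.6° each, so I'll continue to about 35°.

>>> {"api": "carry_out", "payload": {
  "steps": [
    [[-100,0,-30],0]
  ]
}}

```text
time_s: 6.55
tcp_pos: [0.8595, -0.0819, 0.4768]
ee_rot: [[-0.964, 0.099, 0.247], [0.091, 0.995, -0.042], [-0.25, -0.018, -0.968]]
wrist_force: [-0.2, -0.4, 0.8]
gripper_width: 1.003
```

>>> {"api": "carry_out", "payload": {
  "steps": [
    [[-100,0,-30],0]
  ]
}}

```text
time_s: 6.65
tcp_pos: [0.8705, -0.0826, 0.4772]
ee_rot: [[-0.956, 0.099, 0.276], [0.09, 0.995, -0.047], [-0.28, -0.02, -0.96]]
wrist_force: [-0.2, -0.6, 0.3]
gripper_width: 1.001
```

>>> {"api": "carry_out", "payload": {
  "steps": [
    [[-100,0,-30],0]
  ]
}}

```text
time_s: 6.75
tcp_pos: [0.8804, -0.0833, 0.4791]
ee_rot: [[-0.947, 0.1, 0.306], [0.088, 0.995, -0.052], [-0.309, -0.022, -0.951]]
wrist_force: [0.1, -0.5, -0.5]
gripper_width: 1.0
```

>>> {"api": "carry_out", "payload": {
  "steps": [
    [[-100,0,-30],0]
  ]
}}

```text
time_s: 6.85
tcp_pos: [0.8895, -0.0839, 0.4825]
ee_rot: [[-0.937, 0.1, 0.335], [0.086, 0.995, -0.057], [-0.339, -0.024, -0.94]]
wrist_force: [-0.2, 0.3, 0.2]
gripper_width: 0.996
```

>>> {"api": "carry_out", "payload": {
  "steps": [
    [[-100,0,-20],0]
  ]
}}

```text
time_s: 6.95
tcp_pos: [0.9002, -0.0847, 0.4848]
ee_rot: [[-0.925, 0.101, 0.366], [0.084, 0.994, -0.062], [-0.37, -0.026, -0.929]]
wrist_force: [0.0, -0.6, 0.2]
gripper_width: 1.0
```

>>> {"api": "carry_out", "payload": {
  "steps": [
    [[-100,0,-20],0]
  ]
}}

```text
time_s: 7.05
tcp_pos: [0.9107, -0.0853, 0.4868]
ee_rot: [[-0.913, 0.102, 0.395], [0.082, 0.994, -0.067], [-0.4, -0.028, -0.916]]
wrist_force: [-0.7, 0.0, -0.2]
gripper_width: 0.997
```

>>> {"api": "carry_out", "payload": {
  "steps": [
    [[-100,0,-20],0]
  ]
}}

```text
time_s: 7.15
tcp_pos: [0.92, -0.0859, 0.4905]
ee_rot: [[-0.9, 0.103, 0.424], [0.08, 0.994, -0.072], [-0.429, -0.03, -0.903]]
wrist_force: [0.5, -0.2, -0.6]
gripper_width: 0.998
```

>>> {"api": "carry_out", "payload": {
  "steps": [
    [[-100,0,-10],0]
  ]
}}

```text
time_s: 7.25
tcp_pos: [0.9309, -0.0867, 0.4933]
ee_rot: [[-0.885, 0.104, 0.454], [0.078, 0.994, -0.076], [-0.459, -0.032, -0.888]]
wrist_force: [-1.0, 0.2, 0.3]
gripper_width: 0.999
```

>>> {"api": "carry_out", "payload": {
  "steps": [
    [[-100,0,-10],0]
  ]
}}

```text
time_s: 7.35
tcp_pos: [0.9415, -0.0874, 0.4956]
ee_rot: [[-0.87, 0.105, 0.482], [0.075, 0.994, -0.081], [-0.488, -0.034, -0.872]]
wrist_force: [-0.3, 0.4, -0.8]
gripper_width: 1.001
```

>>> {"api": "carry_out", "payload": {
  "steps": [
    [[-100,0,-10],0]
  ]
}}

```text
time_s: 7.45
tcp_pos: [0.9509, -0.0879, 0.4997]
ee_rot: [[-0.854, 0.106, 0.51], [0.072, 0.994, -0.085], [-0.516, -0.036, -0.856]]
wrist_force: [0.3, 0.4, -1.0]
gripper_width: 1.002
```

>>> {"api": "carry_out", "payload": {
  "steps": [
    [[-100,0,-5],0]
  ]
}}

```text
time_s: 7.55
tcp_pos: [0.9604, -0.0885, 0.5042]
ee_rot: [[-0.836, 0.107, 0.538], [0.069, 0.994, -0.09], [-0.544, -0.038, -0.838]]
wrist_force: [0.3, 0.0, -0.5]
gripper_width: 1.002
```

>>> {"api": "carry_out", "payload": {
  "steps": [
    [[-100,0,-5],0]
  ]
}}

```text
time_s: 7.65
tcp_pos: [0.9693, -0.089, 0.509]
ee_rot: [[-0.818, 0.108, 0.564], [0.066, 0.993, -0.094], [-0.571, -0.04, -0.82]]
wrist_force: [0.5, 0.1, 0.0]
gripper_width: 1.001
```

>>> {"api": "carry_out", "payload": {
  "steps": [
    [[-100,0,-5],0]
  ]
}}

```text
time_s: 7.75
tcp_pos: [0.9771, -0.0893, 0.5153]
ee_rot: [[-0.8, 0.109, 0.59], [0.063, 0.993, -0.098], [-0.597, -0.041, -0.801]]
wrist_force: [-0.7, -0.0, 0.4]
gripper_width: 1.001
```

```bash
cat >> h.py <<'E'
RO=np.array([.6455,.058,0]); RA=-.1
def rk(x,y,z): return Rz(RA)@[x,y,z]+RO
def plan(P,az=None,grasp=False):
    """shift (cm, tool axes) and twist to bring TCP (or grasp point) to P; az: wanted azimuth (rad) of the jaw-normal (forward)"""
    s=r.sense();R=s["ee_rot"];p=s["tcp_pos"]
    tw=0
    if az is not None:  # turn so that y is perpendicular to direction az horizontally
        f=np.array([np.cos(az),np.sin(az),0]); # y' = cos t*y - sin t*x ; y'.f=0
        t=np.arctan2(R[:,1]@f,R[:,0]@f); t=(t+np.pi/2)%np.pi-np.pi/2; tw=np.degrees(t)
    if grasp: P=np.array(P)+R[:,2]*.019
    d=R.T@(np.array(P)-p)*100
    print("t",round(s["time_s"],2),"tcp",np.round(p,4),"shift",np.round(d,2),"twist",round(float(tw),2),"F",np.round(s["wrist_force"],1),"j",np.round(s["joints"],1))
E
python3 - <<'E'
from h import *
o=np.array([.461,-.279]); 
plan([*o,.200],-.19,True); plan([*o,.086],-.19,True)
s=r.sense();R=s["ee_rot"];print(np.round(R,3),"tilt",np.degrees(np.arccos(-R[2,2])))
for az in(-.19,-.1):
    f=np.array([np.cos(az),np.sin(az),0]);t=np.arctan2(R[:,1]@f,R[:,0]@f);t=(t+np.pi/2)%np.pi-np.pi/2
    print(np.round(np.cos(t)*R[:,1]-np.sin(t)*R[:,0],3))
E
```

```text
t 7.75 tcp [ 0.9771 -0.0893  0.5153] shift [ 58.91 -23.16  -1.44] twist 5.77 F [-0.7 -0.   0.4] j [   7.1   50.1   80.6    9.9  -85.  -100.3]
t 7.75 tcp [ 0.9771 -0.0893  0.5153] shift [ 65.72 -22.68   7.69] twist 5.77 F [-0.7 -0.   0.4] j [   7.1   50.1   80.6    9.9  -85.  -100.3]
[[-0.8    0.109  0.59 ]
 [ 0.063  0.993 -0.098]
 [-0.597 -0.041 -0.801]] tilt 36.755267004506216
[0.189 0.982 0.019]
[ 0.1    0.994 -0.048]
```

The lean is 36.8°, which is enough. Now I'll go above the yellow tray's handle.

>>> {"api": "carry_out", "payload": {
  "steps": [
    [[4,-1.6,-0.1],1],
    [[8,-3.1,-0.2],2],
    [[12,-4.7,-0.3],3],
    [[16,-6.3,-0.4],4],
    [[20,-7.9,-0.5],4.6],
    [[24,-9.4,-0.6],4.6],
    [[28,-11,-0.7],4.6],
    [[32,-12.6,-0.8],4.6],
    [[36,-14.1,-0.9],4.6],
    [[40,-15.7,-1],4.6],
    [[44,-17.3,-1.1],4.6],
    [[48,-18.9,-1.2],4.6],
    [[52,-20.4,-1.3],4.6],
    [[56,-22,-1.4],4.6],
    [[58.9,-23.2,-1.4],4.6],
    [[58.9,-23.2,-1.4],4.6],
    [[58.9,-23.2,-1.4],4.6]
  ]
}}

```text
time_s: 9.45
tcp_pos: [0.4729, -0.2822, 0.185]
ee_rot: [[-0.788, 0.174, 0.591], [0.143, 0.985, -0.099], [-0.599, 0.006, -0.801]]
wrist_force: [0.6, -0.6, -0.4]
gripper_width: 0.997
```

```bash
python3 - <<'E'
from h import *
for n in("top","scene"):
    r.capture(n);print(n,[(np.round(d["centre"],3).tolist(),round(d["confidence"],2)) for d in r.place_of(n,"tray_handle")])
plan([.461,-.279,.086],-.17,True)
s=r.sense();print(np.round(s["ee_rot"],3))
E
```

```text
top [([0.461, -0.283, 0.082], 0.69), ([0.378, -0.473, 0.084], 0.62)]
scene [([0.463, -0.278, 0.083], 0.94), ([0.439, -0.303, 0.008], 0.73), ([0.384, -0.471, 0.08], 0.56), ([0.64, 0.202, 0.06], 0.2)]
t 9.65 tcp [ 0.4736 -0.2811  0.1851] shift [ 6.96 -0.07  9.07] twist -0.16 F [ 0.9 -0.7  0.5] j [-17.2   4.8 -32.7 -16.6 -16.6 -68.3]
[[-0.788  0.171  0.591]
 [ 0.141  0.985 -0.098]
 [-0.599  0.006 -0.801]]
```

>>> {"api": "carry_out", "payload": {
  "steps": [
    [[1,0,1.3],0],
    [[2,0,2.6],0],
    [[3,0,3.9],0],
    [[4,0,5.2],0],
    [[5,0,6.5],0],
    [[6,0,7.8],0],
    [[6.5,0,8.5],0],
    [[7,0,9.1],0],
    [[7,0,9.1],0]
  ]
}}

```text
time_s: 10.55
tcp_pos: [0.4726, -0.28, 0.0695]
ee_rot: [[-0.789, 0.171, 0.59], [0.141, 0.985, -0.097], [-0.598, 0.007, -0.801]]
wrist_force: [-0.5, 1.3, 0.6]
gripper_width: 1.004
```

```bash
python3 - <<'E'
from h import *
plan([.461,-.279,.086],-.17,True)
s=r.sense();print(np.round(s["ee_rot"],3))
im=r.capture("scene"); overlay("scene",[],110,140,130,100,5,"pics/s3.png",im)
E
```

```text
t 10.55 tcp [ 0.4726 -0.28    0.0695] shift [-0.06 -0.08 -0.12] twist -0.16 F [-0.5  1.3  0.6] j [-24.6  16.7 -29.3 -48.3 -12.1 -30.7]
[[-0.789  0.171  0.59 ]
 [ 0.141  0.985 -0.097]
 [-0.598  0.007 -0.801]]
```

View pics/s3.png

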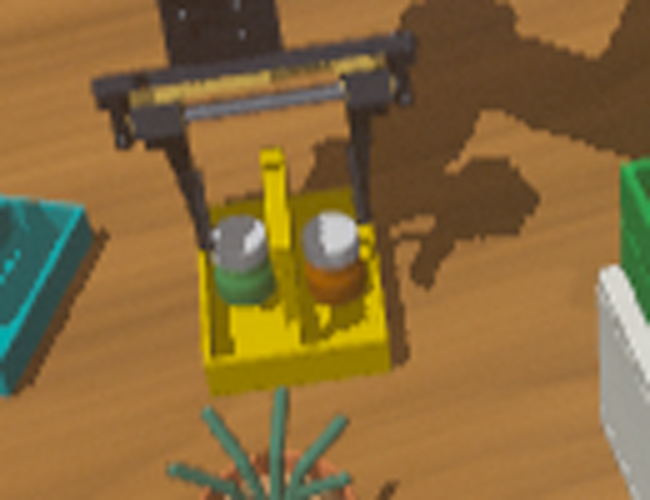

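The yellow tray with the green and amber jars sits between the open fingers, with the handle centred at (275,195) in the crop. Closing now.

>>> {"api": "carry_out", "payload": {
  "gripper": -1,
  "steps": [
    [[0,0,0],0],
    [[0,0,0],0],
    [[0,0,0],0],
    [[0,0,0],0],
    [[0,0,0],0],
    [[0,0,0],0],
    [[0,0,0],0],
    [[0,0,0],0],
    [[0,0,0],0],
    [[0,0,0],0]
  ]
}}

```text
time_s: 11.6
tcp_pos: [0.4729, -0.2807, 0.0703]
ee_rot: [[-0.788, 0.172, 0.591], [0.14, 0.985, -0.099], [-0.599, 0.005, -0.8]]
wrist_force: [0.2, -1.9, -1.1]
gripper_width: 0.173
```

>>> {"api": "carry_out", "payload": {
  "steps": [
    [[-0.1,0,-0.2],0],
    [[-0.4,0,-0.6],0],
    [[-1,0,-1.3],0],
    [[-1.8,0,-2.4],0],
    [[-2.7,0,-3.6],0],
    [[-3.6,0,-4.8],0],
    [[-4.2,0,-5.6],0],
    [[-4.5,0,-6],0],
    [[-4.5,0,-6],0]
  ]
}}

```text
time_s: 12.5
tcp_pos: [0.4722, -0.2805, 0.145]
ee_rot: [[-0.789, 0.171, 0.59], [0.14, 0.985, -0.098], [-0.598, 0.006, -0.801]]
wrist_force: [-0.1, -0.6, -3.2]
gripper_width: 0.156
```

```bash
python3 - <<'E'
from h import *
# tray height above table held; tray centre = grasp point; target over the sill
plan(rk(-.105,0,.012+.086+.05),RA,True)
plan(rk(-.105,0,.012+.086+.005),RA,True)
s=r.sense();print(np.round(s["ee_rot"],3),s["gripper_width"])
for n in ("top","scene"):
    r.capture(n);print([(np.round(d["centre"],3).tolist(),round(d["confidence"],2)) for t in ("tray","tray_handle") for d in r.place_of(n,t)[:2]])
E
```

```text
t 12.5 tcp [ 0.4722 -0.2805  0.145 ] shift [-0.72 35.56  2.31] twist -5.13 F [-0.1 -0.6 -3.2] j [-18.4   8.5 -33.1 -24.3 -13.2 -59.6]
t 12.5 tcp [ 0.4722 -0.2805  0.145 ] shift [ 1.98 35.54  5.92] twist -5.13 F [-0.1 -0.6 -3.2] j [-18.4   8.5 -33.1 -24.3 -13.2 -59.6]
[[-0.789  0.171  0.59 ]
 [ 0.14   0.985 -0.098]
 [-0.598  0.006 -0.801]] 0.1557760112952427
[([0.459, -0.274, 0.078], 0.94), ([0.378, -0.468, 0.001], 0.67), ([0.463, -0.279, 0.159], 0.81), ([0.383, -0.467, 0.086], 0.66)]
[([0.463, -0.281, 0.076], 0.95), ([0.383, -0.472, 0.001], 0.6), ([0.46, -0.278, 0.154], 0.97), ([0.383, -0.47, 0.081], 0.72)]
```

The tray is held: opening 13.6 mm, weight about 3.2 N. Carrying it over the sill.

>>> {"api": "carry_out", "payload": {
  "steps": [
    [[0,0.3,0],-0.1],
    [[0,1,0.1],-0.3],
    [[0,2.2,0.1],-0.6],
    [[-0.1,4,0.3],-1],
    [[-0.1,6.2,0.4],-1.4],
    [[-0.2,8.6,0.5],-1.8],
    [[-0.2,11,0.7],-2.2],
    [[-0.3,13.4,0.9],-2.6],
    [[-0.3,15.8,1],-3],
    [[-0.4,18.2,1.2],-3.4],
    [[-0.4,20.6,1.3],-3.8],
    [[-0.5,23,1.5],-4.1],
    [[-0.5,25.4,1.6],-4.4],
    [[-0.6,27.8,1.8],-4.7],
    [[-0.6,30,1.9],-5],
    [[-0.7,32,2.1],-5.1],
    [[-0.7,33.7,2.2],-5.1],
    [[-0.7,34.9,2.3],-5.1],
    [[-0.7,35.6,2.3],-5.1],
    [[-0.7,35.6,2.3],-5.1]
  ]
}}

```text
time_s: 14.8
tcp_pos: [0.5626, 0.0262, 0.2007]
ee_rot: [[-0.843, 0.061, 0.535], [0.042, 0.998, -0.047], [-0.537, -0.017, -0.844]]
wrist_force: [0.3, -0.6, -3.2]
gripper_width: 0.156
```

```bash
python3 - <<'E'
from h import *
plan(rk(-.105,0,.012+.086+.005),RA,True)
s=r.sense();print(np.round(s["ee_rot"],3),s["gripper_width"])
g=s["tcp_pos"]-.019*s["ee_rot"][:,2]
im=r.capture("top"); overlay("top",rackpolys(RO,RA)+traypolys(g[:2],RA,g[2]-.086),165,140,150,100,5,"pics/t4.png",im)
im=r.capture("scene"); overlay("scene",rackpolys(RO,RA)+traypolys(g[:2],RA,g[2]-.086),210,120,140,140,4,"pics/s4.png",im)
a=cv2.imread("pics/t4.png");b=cv2.imread("pics/s4.png");h=max(a.shape[0],b.shape[0])
a=cv2.resize(a,(480,320));b=cv2.resize(b,(320,320));cv2.imwrite("pics/b4.png",np.hstack([a,b]))
E
```

```text
t 14.8 tcp [0.5626 0.0262 0.2007] shift [7.24 4.25 8.79] twist 2.67 F [ 0.3 -0.6 -3.2] j [  11.6    3.7  -52.6   75.2   -9.1 -177.4]
[[-0.843  0.061  0.535]
 [ 0.042  0.998 -0.047]
 [-0.537 -0.017 -0.844]] 0.1561151294870879
```

View pics/b4.png

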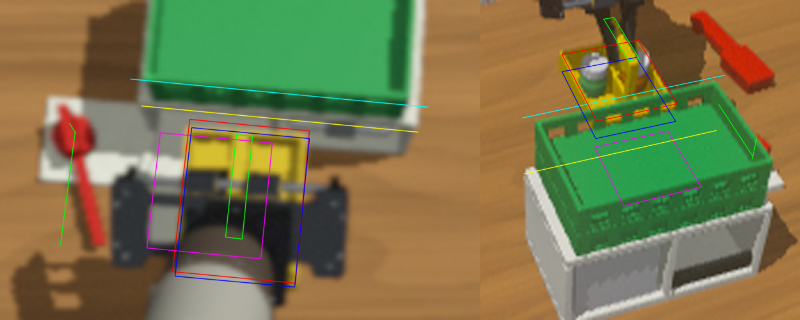

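The wrist ran into the j5 (-9.1°) and j6 (-177.4°) limits, so the tool stopped short at tray centre (≈0.55, 0.03), still holding the tray about 0.11 m up. I'll fit a kinematic model to the logged samples to find a feasible branch.

```bash
cat > k.py <<'E'
import numpy as np
from scipy.optimize import least_squares
from scipy.spatial.transform import Rotation as Ro
E=lambda ax,d:Ro.from_euler(ax,d,degrees=True).as_matrix()
def fk(p,j,s4,s6):
    d1,a1,L2,L4,a3,d5,d6=p
    R3=E('z',j[0])@E('y',j[1]-j[2]); R5=R3@E('x',s4*j[3])@E('y',-j[4])
    x=np.array([0,0,d1])+E('z',j[0])@[a1,0,0]+E('z',j[0])@E('y',j[1])@[0,0,L2]+R3@[L4,0,a3]+R5@[d6,d5,0]
    return x,R5@E('x',s6*j[5])
D=[([-49.756,22.042,.453,0,-68.411,-14.817],[.2684,-.5644,.2226]),([4.79,59.74,80.6,1.09,-106.62,-99.97],[.9143,-.0894,.2928]),
([6.82,44.98,80.65,1.81,-120.11,-101.38],[.7831,-.0756,.5054]),([7.1,50.1,80.6,9.9,-85,-100.3],[.9771,-.0893,.5153]),
([-17.2,4.8,-32.7,-16.6,-16.6,-68.3],[.4736,-.2811,.1851]),([-24.6,16.7,-29.3,-48.3,-12.1,-30.7],[.4726,-.28,.0695]),
([-18.4,8.5,-33.1,-24.3,-13.2,-59.6],[.4722,-.2805,.145]),([11.6,3.7,-52.6,75.2,-9.1,-177.4],[.5626,.0262,.2007])]
def fit(s4,s6): return least_squares(lambda p:np.concatenate([fk(p,j,s4,s6)[0]-x for j,x in D]),[.25,0,.5,.5,0,-.15,.3])
E
python3 - <<'E'
from k import *
for s4 in(1,-1):
    f=fit(s4,1); print(s4,np.round(f.x,4),np.round(np.abs(f.fun).reshape(-1,3).max(1)*1000,1))
from station import r
s=r.sense(); print(np.round(s["ee_rot"],3))
for s4 in(1,-1):
  for s6 in (1,-1):
    f=fit(s4,s6); print(s4,s6,np.round(fk(f.x,s["joints"],s4,s6)[1].T@s["ee_rot"],2).tolist(), np.round(fk(f.x,D[0][0],s4,s6)[1].T@np.array([[-.9031,-.4294,0],[-.4294,.9031,0],[0,0,-1]]),2).tolist())
E
```

```text
1 [ 0.3649  0.3527  0.1756  0.3236 -0.153  -0.1012  0.0658] [ 82.8  65.5  76.3 111.6  57.5 124.4  52.3 198.2]
-1 [ 1.607e-01  0.000e+00  5.648e-01  4.218e-01 -2.000e-04 -1.598e-01
  3.062e-01] [0.  0.1 0.1 0.5 0.4 0.7 0.7 0.2]
[[-0.843  0.061  0.534]
 [ 0.042  0.998 -0.047]
 [-0.536 -0.017 -0.844]]
1 1 [[0.06, 0.3, 0.95], [0.91, -0.41, 0.06], [0.41, 0.86, -0.3]] [[0.0, 0.0, 1.0], [-0.87, 0.49, -0.0], [-0.49, -0.87, 0.0]]
1 -1 [[0.06, 0.3, 0.95], [0.87, -0.48, 0.09], [0.49, 0.82, -0.29]] [[0.0, 0.0, 1.0], [-1.0, -0.0, 0.0], [0.0, -1.0, 0.0]]
-1 1 [[0.0, 0.0, 1.0], [-1.0, -0.09, 0.0], [0.09, -1.0, 0.0]] [[0.0, 0.0, 1.0], [-0.87, 0.49, -0.0], [-0.49, -0.87, 0.0]]
-1 -1 [[0.0, 0.0, 1.0], [-1.0, 0.0, 0.0], [-0.0, -1.0, 0.0]] [[0.0, 0.0, 1.0], [-1.0, -0.0, 0.0], [0.0, -1.0, 0.0]]
```

```bash
cat >> k.py <<'E'
P=fit(-1,-1).x; C=np.array([[0,0,1],[-1,0,0],[0,-1,0]])
LO=np.array([-179.8,-69.3,-61.3,-181.2,-171.1,-177.4]);HI=np.array([179.8,118.1,80.6,117.6,-9.2,177.4])
def FK(j): x,R=fk(P,j,-1,-1); return x,R@C
def IK(x,R,seed):
    f=lambda j:np.concatenate([(FK(j)[0]-x)*10,(Ro.from_matrix(FK(j)[1].T@R)).as_rotvec()*3])
    s=least_squares(f,np.clip(seed,LO+.1,HI-.1),bounds=(LO,HI),x_scale=30.); return s.x,np.abs(s.fun).max()
def tool(phi,azz,azf):
    """lean phi deg toward azimuth azz, tool x close to -forward azf (deg)"""
    a=np.radians(azz);z=np.array([np.sin(np.radians(phi))*np.cos(a),np.sin(np.radians(phi))*np.sin(a),-np.cos(np.radians(phi))])
    b=np.radians(azf);y=np.cross(z,[-np.cos(b),-np.sin(b),0]); 
    # y perpendicular to forward and z: horizontal-projection normal to f
    y/=np.linalg.norm(y); return np.c_[np.cross(y,z),y,z]
E
cat > q.py <<'E'
from k import *
from h import rk,r
s=r.sense(); print(np.round(FK(s["joints"])[0]-s["tcp_pos"],4))
for phi in (24,28,32,36):
  for azz in(-5.7,):
    R=tool(phi,azz,-5.7)
    for name,x in dict(over=rk(-.105,0,.145)+R[:,2]*.019,set=rk(-.105,0,.098)+R[:,2]*.019,p0=rk(-.185,0,.032),p1=rk(-.005,0,.032),latch=rk(-.06,.18,.05),latch2=rk(-.06,.1,.05)).items():
        out=[]
        for seed in ([10,5,-40,0,-20,-100],[0,20,-20,-40,-40,-60],[10,20,-20,40,-40,-140],[-15,0,-50,-90,-15,0]):
            j,e=IK(x,R,seed)
            if e<.01 and not any(np.abs(j-o).max()<2 for o in out): out.append(j)
        print(phi,name,[np.round(o).astype(int).tolist() for o in out])
E
python3 q.py
```

```text
[-0.0002 -0.      0.0001]
24 over [[21, 11, -51, 60, -12, -174]]
24 set []
24 p0 []
24 p1 []
24 latch []
24 latch2 []
28 over []
28 set []
28 p0 []
28 p1 []
28 latch []
28 latch2 []
32 over []
32 set []
32 p0 [[-12, 17, -51, -162, -10, 77]]
32 p1 []
32 latch []
32 latch2 []
36 over []
36 set []
36 p0 [[-13, 18, -57, -168, -22, 85]]
36 p1 []
36 latch []
36 latch2 []
```

```bash
cat > q2.py <<'E'
from k import *
from h import rk
seeds=([10,5,-40,0,-20,-100],[10,20,-20,-40,-40,-60],[20,10,-50,60,-15,-170],[-10,20,-55,-165,-20,80],[10,5,-40,0,-20,80],[20,10,-50,60,-15,5])
def sols(x,R):
    out=[]
    for sd in seeds:
        j,e=IK(x,R,sd)
        if e<.01 and not any(np.abs(j-o).max()<3 for o in out): out.append(j)
    return [np.round(o).astype(int).tolist() for o in out]
if __name__=="__main__":
  for phi in (10,16,20,25,30,45):
    for azz in (-6,10,25):
      R=tool(phi,azz,-5.7);F=R@np.diag([-1,-1,1])
      for name,x in dict(set=rk(-.105,0,.098)+R[:,2]*.019,p0=rk(-.185,0,.035),p1=rk(-.008,0,.035)).items():
        S=sols(x,R)
        if S: print(phi,azz,name,S)
E
python3 q2.py
```

```text
10 -6 set [[27, 19, -32, 11, -30, -132]]
10 -6 p0 [[32, 17, -49, 22, -17, -149]]
10 -6 p1 [[22, 30, -21, 9, -30, -125]]
10 10 set [[26, 19, -31, 5, -31, -126]]
10 10 p0 [[31, 17, -47, 12, -17, -139]]
10 10 p1 [[21, 30, -19, 4, -31, -119]]
10 25 set [[24, 19, -28, 0, -32, -120]]
10 25 p0 [[30, 17, -43, 3, -20, -128]]
10 25 p1 [[19, 30, -17, -2, -33, -114]]
16 -6 set [[27, 17, -42, 27, -19, -148]]
16 -6 p1 [[22, 28, -31, 25, -18, -141]]
16 10 set [[26, 17, -38, 13, -20, -134]]
16 10 p1 [[21, 28, -26, 9, -20, -125]]
16 25 set [[24, 18, -32, -1, -24, -120]]
16 25 p0 [[30, 16, -49, 8, -9, -134]]
16 25 p1 [[19, 29, -20, -4, -25, -112]]
20 -6 set [[19, 16, -52, 64, -9, -177]]
20 10 set [[25, 16, -46, 30, -10, -150]]
20 10 p1 [[21, 27, -33, 20, -10, -137]]
20 25 set [[24, 17, -35, -1, -18, -120]]
20 25 p1 [[19, 28, -23, -7, -20, -110]]
25 25 set [[24, 16, -38, -2, -11, -120]]
25 25 p1 [[18, 27, -24, -12, -14, -105]]
30 25 p1 [[16, 27, -23, -23, -11, -94]]
45 -6 set [[-12, 18, -48, -169, -21, 84]]
45 -6 p1 [[-11, 29, -41, -172, -25, 87]]
45 10 p0 [[-20, 21, -53, -139, -32, 54]]
45 25 set [[3, 16, -27, -76, -16, -38]]
45 25 p0 [[-13, 19, -41, -107, -27, 8]]
45 25 p1 [[-1, 27, -18, -82, -18, -29]]
```

```bash
cat > q3.py <<'E'
from k import *
from h import rk,r
s=r.sense();j0=s["joints"];R0=s["ee_rot"]
def path(j,xa,xb,Ra,Rb,n=12):
    rv=Ro.from_matrix(Ra.T@Rb).as_rotvec();worst=0
    for t in np.linspace(0,1,n+1)[1:]:
        j2,e=IK(xa+(xb-xa)*t,Ra@Ro.from_rotvec(rv*t).as_matrix(),j); worst=max(worst,e,); j=j2
    return j,worst
f=lambda j:np.round(j).astype(int).tolist()
print("put-back with current R")
for p in ([.50,-.15],[.48,-.25],[.55,-.15],[.60,-.15],[.55,-.22]):
    a=np.array([*p,.16])+R0[:,2]*.019
    j,e=path(j0,s["tcp_pos"],a,R0,R0); j2,e2=path(j,a,a-[0,0,.07],R0,R0,6); print(p,f(j),round(e,3),f(j2),round(e2,3))
for phi in(44,50,56):
    R=tool(phi,-5.7,-5.7);st=np.array([.85,-.05,.5]);js,e=IK(st,R,[7,45,60,0,-80,-100]);print("phi",phi,f(js),round(e,3))
    for p in ([.50,-.15],[.48,-.25],[.55,-.15],[.60,-.15],[.55,-.22]):
        a=np.array([*p,.2])+R[:,2]*.019
        j,e1=path(js,st,a,R,R); j,e2=path(j,a,a-[0,0,.112],R,R,6); jg=f(j)
        b=rk(-.105,0,.160)+R[:,2]*.019
        j,e2b=path(j,a-[0,0,.112],a-[0,0,.05],R,R,6); j,e3=path(j,a-[0,0,.05],b,R,R); c=rk(-.105,0,.098)+R[:,2]*.019; j,e4=path(j,b,c,R,R,6); jset=f(j)
        d=rk(-.045,0,.098)+R[:,2]*.019; j,e5=path(j,c,d,R,R,6); up=d+np.array([-.08,0,.12]); j,e6=path(j,d,up,R,R,6)
        p0=rk(-.2,0,.035); j,e7=path(j,up,p0,R,R,8); j,e8=path(j,p0,rk(-.008,0,.035),R,R,8)
        print(p,jg,jset,f(j),np.round([e1,e2,e2b,e3,e4,e5,e6,e7,e8],2).tolist())
E
python3 q3.py
```

```text
put-back with current R
[0.5, -0.15] [1, 7, -43, 6, -9, -100] 0.153 [-5, 15, -35, -30, -9, -59] 0.244
[0.48, -0.25] [-14, 9, -33, -16, -16, -65] 0.106 [-16, 16, -32, -31, -11, -48] 0.0
[0.55, -0.15] [1, 11, -39, 10, -9, -103] 0.139 [-3, 18, -31, -21, -9, -70] 0.239
[0.6, -0.15] [1, 15, -35, 13, -9, -107] 0.122 [-1, 22, -28, -12, -9, -80] 0.213
[0.55, -0.22] [-7, 13, -32, -4, -12, -83] 0.107 [-9, 20, -29, -21, -9, -64] 0.062
phi 44 [11, 20, 19, 16, -47, -114] 0.0
[0.5, -0.15] [-20, 15, -31, -82, -10, 2] [-12, 17, -47, -167, -19, 82] [-11, 29, -40, -171, -22, 85] [0.27, 0.23, 0.15, 0.31, 0.05, 0.0, 0.2, 0.17, 0.03]
[0.48, -0.25] [-33, 17, -27, -75, -19, 5] [-12, 17, -47, -167, -19, 82] [-11, 29, -40, -171, -22, 85] [0.02, 0.0, 0.0, 0.33, 0.05, 0.0, 0.2, 0.17, 0.03]
[0.55, -0.15] [-18, 19, -26, -82, -9, 0] [-12, 17, -47, -167, -19, 82] [-11, 29, -40, -171, -22, 85] [0.27, 0.27, 0.2, 0.35, 0.05, 0.0, 0.2, 0.17, 0.03]
[0.6, -0.15] [-16, 22, -21, -80, -9, -2] [-12, 17, -47, -167, -19, 82] [-11, 29, -40, -171, -22, 85] [0.28, 0.29, 0.26, 0.37, 0.05, 0.0, 0.2, 0.17, 0.03]
[0.55, -0.22] [-22,
[... 1050 characters left out ...]
2, -46, 88] [-11, 34, -48, -174, -48, 89] [0.41, 0.0, 0.0, 0.0, 0.0, 0.0, 0.0, 0.34, 0.26]
[0.48, -0.25] [-50, 22, -33, -106, -37, 49] [-13, 24, -57, -172, -46, 88] [-11, 34, -48, -174, -48, 89] [0.24, 0.0, 0.0, 0.0, 0.0, 0.0, 0.0, 0.34, 0.26]
[0.55, -0.15] [-38, 24, -37, -126, -34, 61] [-13, 24, -57, -172, -46, 88] [-11, 34, -48, -174, -48, 89] [0.41, 0.0, 0.0, 0.0, 0.0, 0.0, 0.0, 0.34, 0.26]
[0.6, -0.15] [-34, 26, -31, -127, -29, 58] [-13, 24, -57, -172, -46, 88] [-11, 34, -48, -174, -48, 89] [0.42, 0.0, 0.0, 0.0, 0.0, 0.0, 0.0, 0.34, 0.26]
[0.55, -0.22] [-42, 24, -29, -113, -32, 49] [-13, 24, -57, -172, -46, 88] [-11, 34, -48, -174, -48, 89] [0.3, 0.0, 0.0, 0.0, 0.0, 0.0, 0.0, 0.34, 0.26]
```

```bash
cat > q4.py <<'E'
from q3 import path,f
from k import *
from h import rk
for phi in (50,54):
  R=tool(phi,-7,-5.7)
  js,e=IK(np.array([.93,-.1,.5]),R,[7,50,80,10,-70,-100]); print(phi,f(js),round(e,3))
  for W in ([.75,-.3,.4],[.6,-.4,.4],[.6,-.5,.35],[.5,-.5,.3]):
    T=np.array([.48,-.25,.088])+R[:,2]*.019
    pts=dict(W=np.array(W),above=T+[0,0,.1],g=T,lift=T+[0,0,.07],mid=np.array([.50,-.10,.158])+R[:,2]*.019,over=rk(-.105,0,.155)+R[:,2]*.019,set=rk(-.105,0,.098)+R[:,2]*.019,slide=rk(-.05,0,.098)+R[:,2]*.019,back=rk(-.05,0,.098)+R[:,2]*.019-.1*R[:,2],p0=rk(-.135,0,.035),p1=rk(-.008,0,.035),l0=rk(-.13,.13,.08),l1=rk(-.12,.14,.035),l2=rk(-.03,.06,.035))
    j=js;x=np.array([.93,-.1,.5]);o=[]
    for k,p in pts.items():
        j,e=path(j,x,p,R,R,10);x=p;o.append((k,round(e,2),f(j)) if k in("W","above","g","over","p1","l1") or e>.02 else (k,round(e,2)))
    print(phi,W,o)
E
python3 q4.py | grep -v "^put\|^\[\|^phi"
```

```text
50 [7, 28, 26, 16, -41, -109] 0.0
50 [0.75, -0.3, 0.4] [('W', np.float64(0.0), [-12, 16, 4, -8, -29, -78]), ('above', np.float64(0.0), [-28, 6, -27, -62, -18, -13]), ('g', np.float64(0.0), [-43, 19, -30, -95, -27, 33]), ('lift', np.float64(0.0)), ('mid', np.float64(0.09), [-18, 6, -33, -95, -9, 14]), ('over', np.float64(0.1), [-11, 11, -48, -170, -19, 85]), ('set', np.float64(0.0)), ('slide', np.float64(0.0)), ('back', np.float64(0.0)), ('p0', np.float64(0.02), [-13, 29, -61, -173, -49, 92]), ('p1', np.float64(0.0), [-10, 31, -45, -176, -36, 91]), ('l0', np.float64(0.37), [3, 21, -55, -181, -36, 86]), ('l1', np.float64(0.39), [4, 29, -55, -181, -44, 86]), ('l2', np.float64(0.36), [-4, 31, -47, -181, -39, 91])]
50 [0.6, -0.4, 0.4] [('W', np.float64(0.0), [-30, 9, 3, -28, -39, -51]), ('above', np.float64(0.0), [-28, 6, -27, -62, -18, -13]), ('g', np.float64(0.0), [-43, 19, -30, -95, -27, 33]), ('lift', np.float64(0.0)), ('mid', np.float64(0.09), [-18, 6, -33, -95, -9, 14]), ('over', np.float64(0.1), [-11, 11, -48, -170, -19, 85]), ('set', np.float64(0.0)), ('slide', np.float64(0.0)), (
[... 3638 characters left out ...]
loat64(0.37), [-4, 33, -50, -181, -47, 91])]
54 [0.5, -0.5, 0.3] [('W', np.float64(0.0), [-51, 15, 1, -53, -45, -15]), ('above', np.float64(0.0), [-35, 7, -27, -77, -23, 5]), ('g', np.float64(0.0), [-48, 21, -32, -104, -33, 46]), ('lift', np.float64(0.0)), ('mid', np.float64(0.0)), ('over', np.float64(0.0), [-12, 12, -52, -172, -28, 88]), ('set', np.float64(0.0)), ('slide', np.float64(0.0)), ('back', np.float64(0.0)), ('p0', np.float64(0.1), [-14, 31, -61, -171, -54, 91]), ('p1', np.float64(0.05), [-11, 33, -47, -176, -44, 91]), ('l0', np.float64(0.38), [3, 24, -58, -181, -45, 87]), ('l1', np.float64(0.41), [4, 32, -58, -181, -53, 87]), ('l2', np.float64(0.37), [-4, 33, -50, -181, -47, 91])]
```

The model fits within 1 mm. A 36° lean sits on the wrist singularity at the sill, while a lean of about 53° goes through cleanly on the other side. I'll put the tray back on the table, add lean and regrip.

```bash
python3 - <<'E'
from h import *
plan([.48,-.25,.150],None,True)
E
```

```text
t 14.9 tcp [0.5622 0.0258 0.2005] shift [  8.47 -27.93   3.08] twist 0.0 F [ 0.4 -0.7 -3.4] j [  11.6    3.6  -52.7   75.3   -9.2 -177.4]
```

>>> {"api": "carry_out", "payload": {
  "steps": [
    [[0.1,-0.4,0],0],
    [[0.3,-1.2,0.1],0],
    [[0.8,-2.6,0.3],0],
    [[1.4,-4.5,0.5],0],
    [[2,-6.7,0.7],0],
    [[2.7,-9,1],0],
    [[3.4,-11.3,1.2],0],
    [[4.1,-13.6,1.5],0],
    [[4.8,-15.9,1.8],0],
    [[5.5,-18.2,2],0],
    [[6.2,-20.5,2.3],0],
    [[6.9,-22.8,2.5],0],
    [[7.5,-24.8,2.7],0],
    [[8,-26.4,2.9],0],
    [[8.3,-27.5,3],0],
    [[8.5,-27.9,3.1],0],
    [[8.5,-27.9,3.1],0]
  ]
}}

```text
time_s: 16.6
tcp_pos: [0.4892, -0.2513, 0.1334]
ee_rot: [[-0.843, 0.064, 0.534], [0.045, 0.998, -0.048], [-0.536, -0.016, -0.844]]
wrist_force: [0.3, 0.3, -4.9]
gripper_width: 0.16
```

```bash
python3 - <<'E'
from h import *
plan([.48,-.25,.088],None,True); print(np.round(r.sense()["ee_rot"],3))
for n in ("top","scene"):
    r.capture(n);print([(np.round(d["centre"],3).tolist(),round(d["confidence"],2)) for t in ("tray","tray_handle") for d in r.place_of(n,t)[:2]])
E
```

```text
t 16.6 tcp [ 0.4892 -0.2513  0.1334] shift [3.22 0.15 5.24] twist 0.0 F [ 0.3  0.3 -4.9] j [-13.8  10.1 -33.2 -17.8 -15.4 -63.7]
[[-0.843  0.064  0.534]
 [ 0.045  0.998 -0.048]
 [-0.536 -0.016 -0.844]]
[([0.47, -0.249, 0.069], 0.89), ([0.379, -0.468, 0.003], 0.84), ([0.377, -0.473, 0.084], 0.77), ([0.478, -0.252, 0.146], 0.6)]
[([0.38, -0.469, 0.002], 0.91), ([0.476, -0.254, 0.067], 0.65), ([0.481, -0.246, 0.146], 0.84), ([0.383, -0.471, 0.082], 0.62)]
```

>>> {"api": "carry_out", "payload": {
  "steps": [
    [[0.4,0,0.6],0],
    [[1,0,1.6],0],
    [[1.7,0,2.7],0],
    [[2.2,0,3.6],0],
    [[2.6,0,4.2],0],
    [[2.8,0,4.6],0],
    [[3,0,4.8],0],
    [[3.1,0,5],0],
    [[3.2,0,5.1],0],
    [[3.2,0,5.2],0],
    [[3.2,0,5.2],0]
  ]
}}

```text
time_s: 18.0
tcp_pos: [0.4914, -0.2519, 0.0744]
ee_rot: [[-0.841, 0.061, 0.537], [0.041, 0.998, -0.048], [-0.539, -0.019, -0.842]]
wrist_force: [-4.9, 0.1, 4.3]
gripper_width: 0.161
```

>>> {"api": "carry_out", "payload": {
  "gripper": 1,
  "steps": [
    [[0,0,0],0],
    [[0,0,0],0],
    [[0,0,0],0],
    [[0,0,0],0],
    [[0,0,0],0],
    [[0,0,0],0]
  ]
}}

```text
time_s: 18.6
tcp_pos: [0.4915, -0.2519, 0.0743]
ee_rot: [[-0.841, 0.061, 0.537], [0.041, 0.998, -0.048], [-0.539, -0.019, -0.842]]
wrist_force: [-0.5, -0.3, 0.1]
gripper_width: 0.621
```

```bash
python3 - <<'E'
from h import *
plan([.65,-.03,.45])
from k import *
s=r.sense();R=s["ee_rot"]
for x in ([.65,-.05,.45],[.8,-.05,.5]): print(IK(np.array(x),R,s["joints"]))
E
```

```text
t 18.6 tcp [ 0.4915 -0.2519  0.0743] shift [-32.67  22.4  -24.2 ] twist 0.0 F [-0.5 -0.3  0.1] j [-16.2  16.5 -31.6 -31.6 -11.4 -47.6]
(array([  14.49405255,    3.87429712,   -3.2583085 ,   13.20803896,
        -52.51820278, -112.8750162 ]), np.float64(3.920785918154479e-10))
(array([  11.16169875,   20.70010353,   26.46075286,    9.66158807,
        -64.5061122 , -106.0516761 ]), np.float64(9.721180978179035e-10))
```

>>> {"api": "carry_out", "payload": {
  "steps": [
    [[0,0,-3],0],
    [[0,0,-7],0],
    [[-3,1,-10],0],
    [[-7,3,-11.5],0],
    [[-11,5,-12.5],0],
    [[-15,7,-13.5],0],
    [[-19,9,-14.5],0],
    [[-23,11,-15.5],0],
    [[-27,13,-16.5],0],
    [[-31,15,-17.5],0],
    [[-35,17,-18.5],0],
    [[-39,19,-19.5],0],
    [[-43,21,-20.4],0],
    [[-48,23.2,-20.4],0],
    [[-52,23.2,-20.4],0],
    [[-56,23.2,-20.4],0]
  ]
}}

```text
time_s: 20.2
tcp_pos: [0.867, -0.032, 0.5435]
ee_rot: [[-0.841, 0.059, 0.537], [0.04, 0.998, -0.047], [-0.539, -0.019, -0.842]]
wrist_force: [1.5, -1.0, 0.9]
gripper_width: 0.998
```

>>> {"api": "carry_out", "payload": {
  "steps": [
    [[-100,0,0],0],
    [[-100,0,0],0],
    [[-100,0,0],0]
  ]
}}

```text
time_s: 20.5
tcp_pos: [0.9218, -0.0351, 0.5664]
ee_rot: [[-0.826, 0.061, 0.56], [0.037, 0.998, -0.053], [-0.562, -0.023, -0.827]]
wrist_force: [-1.2, -7.3, 33.4]
gripper_width: 1.003
```

>>> {"api": "carry_out", "payload": {
  "steps": [
    [[-100,0,-5],0]
  ]
}}

```text
time_s: 20.6
tcp_pos: [0.9336, -0.0343, 0.5608]
ee_rot: [[-0.816, 0.06, 0.575], [0.034, 0.998, -0.056], [-0.577, -0.026, -0.816]]
wrist_force: [1.7, 1.1, -2.2]
gripper_width: 0.999
```

>>> {"api": "carry_out", "payload": {
  "steps": [
    [[-100,0,-5],0]
  ]
}}

```text
time_s: 20.7
tcp_pos: [0.9386, -0.0352, 0.5701]
ee_rot: [[-0.798, 0.061, 0.6], [0.031, 0.998, -0.06], [-0.602, -0.029, -0.798]]
wrist_force: [-0.0, -0.3, 0.8]
gripper_width: 1.002
```

>>> {"api": "carry_out", "payload": {
  "steps": [
    [[-100,0,0],0]
  ]
}}

```text
time_s: 20.8
tcp_pos: [0.9461, -0.0362, 0.5785]
ee_rot: [[-0.776, 0.062, 0.628], [0.029, 0.998, -0.063], [-0.63, -0.031, -0.776]]
wrist_force: [-0.4, 0.5, 0.1]
gripper_width: 1.0
```

>>> {"api": "carry_out", "payload": {
  "steps": [
    [[-100,0,0],0]
  ]
}}

```text
time_s: 20.9
tcp_pos: [0.9549, -0.0365, 0.5852]
ee_rot: [[-0.753, 0.064, 0.655], [0.027, 0.997, -0.066], [-0.658, -0.032, -0.753]]
wrist_force: [0.3, -0.7, 0.2]
gripper_width: 1.001
```

>>> {"api": "carry_out", "payload": {
  "steps": [
    [[-100,0,5],0]
  ]
}}

```text
time_s: 21.0
tcp_pos: [0.9643, -0.0369, 0.5916]
ee_rot: [[-0.728, 0.065, 0.682], [0.025, 0.997, -0.068], [-0.685, -0.033, -0.728]]
wrist_force: [0.4, -0.4, 0.1]
gripper_width: 1.001
```

>>> {"api": "carry_out", "payload": {
  "steps": [
    [[-100,0,5],0]
  ]
}}

```text
time_s: 21.1
tcp_pos: [0.9729, -0.0372, 0.5986]
ee_rot: [[-0.703, 0.066, 0.708], [0.023, 0.997, -0.071], [-0.71, -0.034, -0.703]]
wrist_force: [0.4, -0.7, -0.1]
gripper_width: 1.0
```

>>> {"api": "carry_out", "payload": {
  "steps": [
    [[-100,0,5],0]
  ]
}}

```text
time_s: 21.2
tcp_pos: [0.9802, -0.0374, 0.607]
ee_rot: [[-0.678, 0.067, 0.732], [0.02, 0.997, -0.073], [-0.735, -0.035, -0.677]]
wrist_force: [0.4, -0.5, -0.4]
gripper_width: 0.999
```

>>> {"api": "carry_out", "payload": {
  "steps": [
    [[-100,0,10],0]
  ]
}}

```text
time_s: 21.3
tcp_pos: [0.9876, -0.0377, 0.6154]
ee_rot: [[-0.651, 0.069, 0.756], [0.018, 0.997, -0.075], [-0.759, -0.035, -0.65]]
wrist_force: [0.3, 0.3, -0.4]
gripper_width: 1.0
```

>>> {"api": "carry_out", "payload": {
  "steps": [
    [[-100,0,10],0]
  ]
}}

```text
time_s: 21.4
tcp_pos: [0.9942, -0.0379, 0.6244]
ee_rot: [[-0.623, 0.07, 0.779], [0.016, 0.997, -0.077], [-0.782, -0.036, -0.623]]
wrist_force: [-0.6, -0.4, -0.4]
gripper_width: 1.001
```

>>> {"api": "carry_out", "payload": {
  "steps": [
    [[-100,0,10],0]
  ]
}}

```text
time_s: 21.5
tcp_pos: [0.9994, -0.0379, 0.6347]
ee_rot: [[-0.596, 0.071, 0.8], [0.013, 0.997, -0.079], [-0.803, -0.036, -0.595]]
wrist_force: [-0.1, 0.4, -0.4]
gripper_width: 0.999
```

>>> {"api": "carry_out", "payload": {
  "steps": [
    [[-100,0,15],0]
  ]
}}

```text
time_s: 21.6
tcp_pos: [1.0047, -0.0381, 0.645]
ee_rot: [[-0.567, 0.073, 0.821], [0.011, 0.997, -0.081], [-0.824, -0.037, -0.565]]
wrist_force: [1.1, 1.0, 0.3]
gripper_width: 0.999
```

>>> {"api": "carry_out", "payload": {
  "steps": [
    [[-100,0,15],0]
  ]
}}

```text
time_s: 21.7
tcp_pos: [1.0092, -0.0381, 0.6557]
ee_rot: [[-0.538, 0.074, 0.84], [0.008, 0.997, -0.083], [-0.843, -0.037, -0.536]]
wrist_force: [1.2, -0.4, -0.9]
gripper_width: 1.002
```

```bash
cat > q5.py <<'E'
from h import *
from k import *
s=r.sense();j=s["joints"];x=s["tcp_pos"];R=s["ee_rot"]
def path(j,xa,xb,Ra,Rb,n=10):
    rv=Ro.from_matrix(Ra.T@Rb).as_rotvec();w=0
    for t in np.linspace(0,1,n+1)[1:]:
        j,e=IK(xa+(xb-xa)*t,Ra@Ro.from_rotvec(rv*t).as_matrix(),j); w=max(w,e)
    return j,w
def run(pts,j,x,R):
    for k,(p,tw) in pts.items():
        R2=R@Ro.from_euler('z',tw,degrees=True).as_matrix()
        j,e=path(j,x,p,R,R2);R=R2;x=p; print(k,round(e,3),np.round(j).astype(int))
E
python3 - <<'E'
from q5 import *
for n in ("top","scene"):
    r.capture(n);print([(np.round(d["centre"],3).tolist(),round(d["confidence"],2)) for t in ("tray","tray_handle") for d in r.place_of(n,t)[:2]])
z=R[:,2]*.019
T=np.array([.480,-.252,.088])+z
W=np.array([.70,-.35,.42])
run(dict(W=(W,0),above=(T+[0,0,.1],-1),g=(T,0),lift=(T+[0,0,.07],0),over=(rk(-.105,0,.155)+z,0),set=(rk(-.105,0,.098)+z,0),slide=(rk(-.015,0,.098)+z,0),back=(rk(-.015,0,.098)-.08*R[:,2],0),b2=(rk(-.12,0,.09),0),p0=(rk(-.11,0,.035),0),p1=(rk(-.008,0,.035),0)),j,x,R)
plan(W); plan(T+[0,0,.1],RA); plan(T)
E
```

```text
[([0.474, -0.25, 0.002], 0.69), ([0.377, -0.467, 0.005], 0.68), ([0.478, -0.254, 0.083], 0.88), ([0.379, -0.47, 0.084], 0.62)]
[([0.377, -0.467, 0.002], 0.81), ([0.48, -0.253, -0.002], 0.73), ([0.479, -0.251, 0.084], 0.91), ([0.385, -0.471, 0.083], 0.63)]
W 0.0 [-21  12   5 -28 -29 -54]
above 0.0 [-42   8 -28 -86 -30  21]
g 0.0 [ -52   23  -34 -108  -40   56]
lift 0.0 [-45  12 -29 -93 -33  32]
over 0.0 [ -13   14  -53 -169  -35   89]
set 0.0 [ -13   25  -57 -172  -50   92]
slide 0.0 [ -11   28  -45 -172  -41   91]
back 0.0 [ -13   15  -53 -169  -35   89]
b2 0.005 [ -14   24  -61 -171  -53   93]
p0 0.046 [ -14   36  -61 -171  -64   94]
p1 0.0 [ -12   35  -48 -174  -51   93]
t 22.0 tcp [ 1.0095 -0.038   0.6538] shift [ 36.14 -32.5  -10.75] twist 0.0 F [-1.1  0.   0.7] j [  10.9   46.6   80.6   14.9  -68.5 -102.1]
t 22.0 tcp [ 1.0095 -0.038   0.6538] shift [ 67.62 -23.49 -15.58] twist 2.77 F [-1.1  0.   0.7] j [  10.9   46.6   80.6   14.9  -68.5 -102.1]
t 22.0 tcp [ 1.0095 -0.038   0.6538] shift [ 76.04 -23.11 -10.19] twist 0.0 F [-1.1  0.   0.7] j [  10.9   46.6   80.6   14.9  -68.5 -102.1]
```

The whole path is feasible at this lean. Approaching for the regrip.

>>> {"api": "carry_out", "payload": {
  "steps": [
    [[3,-2.7,-0.9],0],
    [[6,-5.4,-1.8],0],
    [[9.5,-8.6,-2.8],0],
    [[13,-11.7,-3.9],0],
    [[16.5,-14.9,-4.9],0],
    [[20,-18,-6],0],
    [[23.5,-21.2,-7],0],
    [[27,-24.3,-8],0],
    [[30.5,-27.5,-9.1],0.5],
    [[34,-30,-10.2],1],
    [[38,-30.5,-11.2],1.5],
    [[42,-29.9,-11.8],2],
    [[46,-29,-12.4],2.8],
    [[50,-28,-13],2.8],
    [[54,-27,-13.6],2.8],
    [[58,-26,-14.2],2.8],
    [[62,-25,-14.8],2.8],
    [[65.5,-24,-15.4],2.8],
    [[67.6,-23.5,-15.6],2.8],
    [[67.6,-23.5,-15.6],2.8]
  ]
}}

```text
time_s: 24.0
tcp_pos: [0.4933, -0.2536, 0.1755]
ee_rot: [[-0.54, 0.104, 0.836], [0.062, 0.995, -0.083], [-0.84, 0.007, -0.543]]
wrist_force: [0.1, -1.6, 0.5]
gripper_width: 0.998
```

```bash
python3 - <<'E'
from h import *
R=r.sense()["ee_rot"]; print(np.round(R,3)); plan([.480,-.252,.088],RA,True)
E
```

```text
[[-0.54   0.104  0.836]
 [ 0.062  0.995 -0.083]
 [-0.84   0.007 -0.543]]
t 24.0 tcp [ 0.4933 -0.2536  0.1755] shift [ 8.08 -0.04  5.52] twist -0.4 F [ 0.1 -1.6  0.5] j [-41.7   8.4 -27.8 -85.6 -29.7  16. ]
```

>>> {"api": "carry_out", "payload": {
  "steps": [
    [[1.2,0,0.8],0],
    [[2.6,0,1.8],0],
    [[4,0,2.7],0],
    [[5.4,0,3.7],0],
    [[6.6,0,4.5],0],
    [[7.5,0,5.1],0],
    [[8.1,0,5.5],-0.4],
    [[8.1,0,5.5],-0.4]
  ]
}}

```text
time_s: 24.8
tcp_pos: [0.4963, -0.2538, 0.0772]
ee_rot: [[-0.541, 0.099, 0.835], [0.055, 0.995, -0.082], [-0.839, 0.002, -0.544]]
wrist_force: [-0.0, 0.2, 0.3]
gripper_width: 1.005
```

>>> {"api": "carry_out", "payload": {
  "gripper": -1,
  "steps": [
    [[0,0,0],0],
    [[0,0,0],0],
    [[0,0,0],0],
    [[0,0,0],0],
    [[0,0,0],0],
    [[0,0,0],0],
    [[0,0,0],0],
    [[0,0,0],0],
    [[0,0,0],0],
    [[0,0,0],0]
  ]
}}

```text
time_s: 25.8
tcp_pos: [0.4963, -0.2537, 0.0772]
ee_rot: [[-0.541, 0.099, 0.835], [0.055, 0.995, -0.082], [-0.839, 0.002, -0.544]]
wrist_force: [-0.3, -0.2, -0.6]
gripper_width: 0.172
```

>>> {"api": "carry_out", "payload": {
  "steps": [
    [[-0.3,0,-0.2],0],
    [[-0.9,0,-0.6],0],
    [[-2,0,-1.4],0],
    [[-3.4,0,-2.3],0],
    [[-4.6,0,-3.1],0],
    [[-5.5,0,-3.7],0],
    [[-5.9,0,-4],0],
    [[-5.9,0,-4],0]
  ]
}}

```text
time_s: 26.6
tcp_pos: [0.4944, -0.2531, 0.1488]
ee_rot: [[-0.541, 0.098, 0.835], [0.054, 0.995, -0.082], [-0.839, 0.001, -0.544]]
wrist_force: [0.4, 0.4, -3.9]
gripper_width: 0.156
```

```bash
python3 - <<'E'
from h import *
s=r.sense();print(np.round(s["ee_rot"],3),s["gripper_width"]); plan(rk(-.105,0,.155),RA,True)
for n in ("top","scene"):
    r.capture(n);print([(np.round(d["centre"],3).tolist(),round(d["confidence"],2)) for t in ("tray","tray_handle") for d in r.place_of(n,t)[:2]])
E
```

```text
[[-0.541  0.098  0.835]
 [ 0.054  0.995 -0.082]
 [-0.839  0.001 -0.544]] 0.15617615705380683
t 26.6 tcp [ 0.4944 -0.2531  0.1488] shift [-1.31 32.46  2.82] twist 0.19 F [ 0.4  0.4 -3.9] j [-44.7  12.  -29.2 -92.1 -32.   26.2]
[([0.473, -0.249, 0.071], 0.94), ([0.378, -0.468, 0.003], 0.76), ([0.378, -0.469, 0.085], 0.83), ([0.473, -0.25, 0.155], 0.62)]
[([0.478, -0.25, 0.069], 0.78), ([0.382, -0.468, 0.004], 0.77), ([0.385, -0.471, 0.082], 0.94), ([0.477, -0.252, 0.153], 0.6)]
```

>>> {"api": "carry_out", "payload": {
  "steps": [
    [[0,0.3,0],0],
    [[0,1,0.1],0],
    [[-0.1,2.3,0.2],0],
    [[-0.2,4,0.3],0],
    [[-0.2,5.9,0.5],0.1],
    [[-0.3,7.9,0.7],0.1],
    [[-0.4,9.9,0.9],0.1],
    [[-0.5,11.9,1],0.1],
    [[-0.6,13.9,1.2],0.1],
    [[-0.6,15.9,1.4],0.2],
    [[-0.7,17.9,1.6],0.2],
    [[-0.8,19.9,1.7],0.2],
    [[-0.9,21.9,1.9],0.2],
    [[-1,23.9,2.1],0.2],
    [[-1,25.9,2.3],0.2],
    [[-1.1,27.9,2.4],0.2],
    [[-1.2,29.8,2.6],0.2],
    [[-1.3,31.3,2.7],0.2],
    [[-1.3,32.2,2.8],0.2],
    [[-1.3,32.5,2.8],0.2]
  ]
}}

```text
time_s: 28.9
tcp_pos: [0.5561, 0.0683, 0.1433]
ee_rot: [[-0.544, 0.1, 0.833], [0.06, 0.995, -0.08], [-0.837, 0.006, -0.547]]
wrist_force: [0.2, -1.8, -4.4]
gripper_width: 0.16
```

```bash
python3 - <<'E'
from h import *
s=r.sense();print(np.round(s["ee_rot"],3),s["gripper_width"]); plan(rk(-.105,0,.098),RA,True)
g=s["tcp_pos"]-.019*s["ee_rot"][:,2]
im=r.capture("top"); print([(np.round(d["centre"],3).tolist(),round(d["confidence"],2)) for t in ("tray","tray_handle","sill","board_edge","rack","latch_grip") for d in r.place_of("top",t)[:1]])
overlay("top",rackpolys(RO,RA)+traypolys(g[:2],RA,g[2]-.086),165,140,150,100,5,"pics/t5.png",im)
im=r.capture("scene"); print([(np.round(d["centre"],3).tolist(),round(d["confidence"],2)) for t in ("tray","tray_handle","rack") for d in r.place_of("scene",t)[:1]])
E
```

```text
[[-0.544  0.1    0.833]
 [ 0.06   0.995 -0.08 ]
 [-0.837  0.006 -0.547]] 0.15978552071967145
t 28.9 tcp [0.5561 0.0683 0.1433] shift [ 4.61 -0.16  3.12] twist -0.0 F [ 0.2 -1.8 -4.4] j [ -12.7   13.5  -52.9 -169.   -33.5   84.4]
[([0.374, -0.47, 0.003], 0.96), ([0.381, -0.47, 0.085], 0.65), ([0.586, 0.063, 0.01], 0.86), ([0.644, 0.056, 0.115], 0.68), ([0.645, 0.055, 0.002], 0.65), ([0.645, 0.197, 0.061], 0.8)]
[([0.382, -0.47, 0.001], 0.9), ([0.385, -0.47, 0.08], 0.84), ([0.645, 0.06, 0.001], 0.78)]
```

View pics/t5.png

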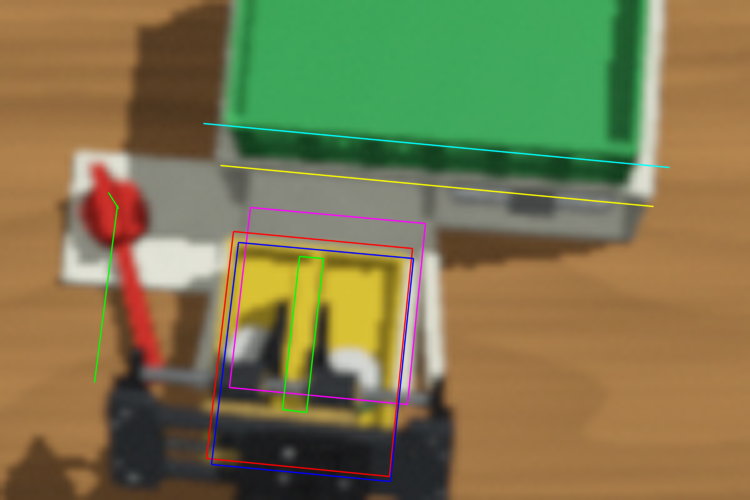

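The tray is level over the sill and matches the overlay, at about (310,340) in the crop. The latch arm is to the left of it. Lowering gently.

>>> {"api": "carry_out", "payload": {
  "steps": [
    [[0.6,0,0.4],0],
    [[1.4,0,0.9],0],
    [[2.2,-0.1,1.5],0],
    [[3,-0.1,2],0],
    [[3.6,-0.2,2.4],0],
    [[4,-0.2,2.7],0],
    [[4.2,-0.2,2.9],0],
    [[4.4,-0.2,3],0],
    [[4.4,-0.2,3],0],
    [[4.4,-0.2,3],0]
  ]
}}

```text
time_s: 30.45
tcp_pos: [0.5582, 0.0646, 0.0912]
ee_rot: [[-0.541, 0.102, 0.835], [0.06, 0.995, -0.082], [-0.839, 0.006, -0.544]]
wrist_force: [-0.4, -0.2, -3.6]
gripper_width: 0.16
```

```bash
python3 - <<'E'
from h import *
plan(rk(-.105,0,.0995),RA,True)
r.capture("top"); print([(np.round(d["centre"],3).tolist(),round(d["confidence"],2)) for t in ("tray","tray_handle") for d in r.place_of("top",t)[:2]])
r.capture("scene"); print([(np.round(d["centre"],3).tolist(),round(d["confidence"],2)) for t in ("tray","tray_handle") for d in r.place_of("scene",t)[:2]])
plan(rk(-.02,0,.0995),RA,True)
E
```

```text
t 30.45 tcp [0.5582 0.0646 0.0912] shift [ 0.26  0.22 -0.02] twist -0.2 F [-0.4 -0.2 -3.6] j [ -13.5   23.7  -56.7 -171.   -47.5   87.8]
[([0.535, 0.067, 0.015], 0.79), ([0.378, -0.466, 0.001], 0.62), ([0.377, -0.47, 0.084], 0.88), ([0.535, 0.066, 0.097], 0.87)]
[([0.38, -0.471, 0.002], 0.8), ([0.386, -0.471, 0.08], 0.94), ([0.538, 0.068, 0.096], 0.65)]
t 30.75 tcp [0.5582 0.0646 0.0912] shift [-4.37  0.23  7.12] twist -0.19 F [-0.7  0.5 -3.6] j [ -13.5   23.7  -56.7 -171.   -47.5   87.8]
```

>>> {"api": "carry_out", "payload": {
  "steps": [
    [[0.1,0.1,0],0],
    [[0.1,0.2,0.1],0],
    [[0.2,0.2,0.1],0],
    [[0.2,0.2,0.1],0],
    [[0.2,0.2,0.1],0]
  ]
}}

```text
time_s: 31.25
tcp_pos: [0.5585, 0.0667, 0.0894]
ee_rot: [[-0.54, 0.101, 0.836], [0.06, 0.995, -0.082], [-0.84, 0.006, -0.543]]
wrist_force: [-0.7, 0.9, -2.2]
gripper_width: 0.157
```

>>> {"api": "carry_out", "payload": {
  "steps": [
    [[-0.2,0,0.3],0],
    [[-0.5,0,0.8],0],
    [[-0.8,0,1.3],0],
    [[-1.1,0,1.8],0],
    [[-1.3,0,2.1],0],
    [[-1.3,0,2.1],0]
  ]
}}

```text
time_s: 31.85
tcp_pos: [0.5842, 0.0639, 0.0894]
ee_rot: [[-0.538, 0.102, 0.837], [0.06, 0.995, -0.083], [-0.841, 0.006, -0.542]]
wrist_force: [0.6, 0.0, -0.7]
gripper_width: 0.157
```

```bash
python3 - <<'E'
from h import *
plan(rk(-.02,0,.0995),RA,True)
s=r.sense();g=s["tcp_pos"]-.019*s["ee_rot"][:,2];print("grasp in rack",np.round(Rz(-RA)@(g-RO),4),"F rack",np.round(Rz(-RA)@s["wrist_force"],1),"M",np.round(s["moment"],2))
E
```

```text
t 31.85 tcp [0.5842 0.0639 0.0894] shift [-3.11  0.04  4.85] twist -0.2 F [ 0.6  0.  -0.7] j [ -12.5   24.9  -53.5 -171.9  -45.7   87.7]
grasp in rack [-0.0776 -0.0002  0.0997] F rack [ 0.6  0.1 -0.7] M [0.06 1.96 0.05]
```

>>> {"api": "carry_out", "payload": {
  "steps": [
    [[-0.2,0,0.3],0],
    [[-0.6,0,0.9],0],
    [[-1,0,1.5],0],
    [[-1.4,0,2.1],0],
    [[-1.6,0,2.5],0]
  ]
}}

```text
time_s: 32.35
tcp_pos: [0.6147, 0.0607, 0.0892]
ee_rot: [[-0.538, 0.102, 0.837], [0.06, 0.995, -0.083], [-0.841, 0.006, -0.542]]
wrist_force: [-2.9, -0.2, 1.4]
gripper_width: 0.161
```

>>> {"api": "carry_out", "payload": {
  "steps": [
    [[-0.2,0,0.3],0],
    [[-0.6,0,0.9],0],
    [[-1,0,1.5],0],
    [[-1.3,0,2.1],0],
    [[-1.4,0,2.3],0],
    [[-1.4,0,2.3],0]
  ]
}}

```text
time_s: 32.95
tcp_pos: [0.6426, 0.0577, 0.0894]
ee_rot: [[-0.536, 0.102, 0.838], [0.06, 0.995, -0.083], [-0.842, 0.005, -0.539]]
wrist_force: [-1.1, 0.1, 1.5]
gripper_width: 0.159
```

```bash
cat >> h.py <<'E'
def st():
    s=r.sense();R=Rz(-RA);g=s["tcp_pos"]-.019*s["ee_rot"][:,2]
    print("t",round(s["time_s"],2),"tcp rack",np.round(R@(s["tcp_pos"]-RO),4),"grasp rack",np.round(R@(g-RO),4),"F rack",np.round(R@s["wrist_force"],1),"tool in rack",np.round(R@s["ee_rot"],3).tolist(),"w",round(s["gripper_width"],3))
E
python3 - <<'E'
from h import *
st(); plan(rk(-.02,0,.0995),RA,True)
E
```

```text
t 32.95 tcp rack [-0.0028 -0.0006  0.0894] grasp rack [-0.0188 -0.0006  0.0996] F rack [-1.1 -0.1  1.5] tool in rack [[-0.539, 0.002, 0.842], [0.006, 1.0, 0.001], [-0.842, 0.005, -0.539]] w 0.159
t 32.95 tcp [0.6426 0.0577 0.0894] shift [ 0.07  0.06 -0.09] twist -0.26 F [-1.1  0.1  1.5] j [ -11.5   27.   -45.7 -172.4  -40.2   87. ]
```

The tray slid freely to centre x = -0.019 with no side force. Releasing half-open and retreating to push from the front.

>>> {"api": "carry_out", "payload": {
  "gripper": 0,
  "steps": [
    [[0,0,0],0],
    [[0,0,0],0],
    [[0,0,0],0],
    [[0,0,0],0],
    [[0,0,0],0],
    [[0,0,0],0]
  ]
}}

```text
time_s: 33.55
tcp_pos: [0.6426, 0.0577, 0.0894]
ee_rot: [[-0.536, 0.102, 0.838], [0.06, 0.995, -0.083], [-0.842, 0.006, -0.539]]
wrist_force: [0.2, 0.2, 0.2]
gripper_width: 0.489
```

>>> {"api": "carry_out", "payload": {
  "steps": [
    [[0,0,-0.5],0],
    [[0,0,-2],0],
    [[0,0,-4],0],
    [[0,0,-6.5],0],
    [[0,0,-9],0],
    [[0,0,-11],0],
    [[0,0,-12],0],
    [[0,0,-12],0]
  ]
}}

```text
time_s: 34.35
tcp_pos: [0.5414, 0.0678, 0.1553]
ee_rot: [[-0.534, 0.102, 0.839], [0.059, 0.995, -0.083], [-0.843, 0.005, -0.538]]
wrist_force: [0.7, 0.7, 0.4]
gripper_width: 0.499
```

```bash
python3 - <<'E'
from h import *
st(); plan(rk(-.112,0,.036),RA)
for n in("top","scene"):
    r.capture(n); print([(np.round(Rz(-RA)@(np.array(d["centre"])-RO),3).tolist(),round(d["confidence"],2)) for t in ("tray","tray_handle") for d in r.place_of(n,t)[:2]])
from q5 import *
s=r.sense();run(dict(p0=(rk(-.112,0,.036),0),p1=(rk(-.005,0,.036),0)),s["joints"],s["tcp_pos"],s["ee_rot"])
E
```

```text
t 34.35 tcp rack [-0.1045 -0.0007  0.1553] grasp rack [-0.1205 -0.0007  0.1655] F rack [0.6 0.8 0.4] tool in rack [[-0.538, 0.002, 0.843], [0.006, 1.0, 0.001], [-0.843, 0.005, -0.538]] w 0.499
t 34.35 tcp [0.5414 0.0678 0.1553] shift [10.46  0.    5.78] twist -0.26 F [0.7 0.7 0.4] j [ -13.3   10.7  -54.  -168.   -32.5   83.6]
[([-0.214, -0.553, 0.002], 0.85), ([-0.024, -0.0, 0.015], 0.7), ([-0.021, -0.001, 0.095], 0.93), ([-0.029, -0.001, 0.018], 0.7)]
[([-0.212, -0.55, 0.001], 0.69), ([-0.21, -0.551, 0.082], 0.55)]
p0 0.05 [ -14   35  -61 -171  -63   90]
p1 0.0 [ -11   35  -48 -174  -50   89]
```

>>> {"api": "carry_out", "payload": {
  "steps": [
    [[2,0,1.1],0],
    [[4.5,0,2.7],0],
    [[7,0,4.3],0],
    [[9,0,5.7],-0.2],
    [[10.2,0,6.4],-0.2],
    [[10.7,0,6.8],-0.2],
    [[10.7,0,6.8],-0.2]
  ]
}}

```text
time_s: 35.35
tcp_pos: [0.5462, 0.0676, 0.0256]
ee_rot: [[-0.541, 0.099, 0.835], [0.057, 0.995, -0.081], [-0.839, 0.004, -0.544]]
wrist_force: [-0.2, -0.6, 0.4]
gripper_width: 0.5
```

```bash
python3 - <<'E'
from h import *
st(); plan(rk(-.02,0,.028),RA)
E
```

```text
t 35.35 tcp rack [-0.0998 -0.0004  0.0256] grasp rack [-0.1157 -0.0004  0.0359] F rack [-0.1 -0.6  0.4] tool in rack [[-0.544, -0.001, 0.839], [0.003, 1.0, 0.003], [-0.839, 0.004, -0.544]] w 0.5
t 35.35 tcp [0.5462 0.0676 0.0256] shift [-4.54  0.03  6.56] twist 0.09 F [-0.2 -0.6  0.4] j [ -13.7   38.1  -61.2 -172.5  -66.2   91.1]
```

>>> {"api": "carry_out", "payload": {
  "steps": [
    [[-0.2,0,0.3],0],
    [[-0.5,0,0.8],0],
    [[-0.9,0,1.3],0],
    [[-1.3,0,1.9],0],
    [[-1.7,0,2.5],0],
    [[-2.1,0,3.1],0],
    [[-2.5,0,3.7],0],
    [[-2.9,0,4.3],0],
    [[-3.3,0,4.9],0],
    [[-3.7,0,5.5],0],
    [[-4.1,0,6],0],
    [[-4.3,0,6.3],0],
    [[-4.4,0,6.4],0]
  ]
}}

```text
time_s: 36.65
tcp_pos: [0.6238, 0.0599, 0.0276]
ee_rot: [[-0.541, 0.099, 0.835], [0.057, 0.995, -0.081], [-0.839, 0.004, -0.544]]
wrist_force: [-0.9, -0.4, -0.7]
gripper_width: 0.499
```

```bash
python3 - <<'E'
from h import *
st(); plan(rk(-.005,0,.028),RA)
for n in("top","scene"):
    r.capture(n); print([(np.round(Rz(-RA)@(np.array(d["centre"])-RO),3).tolist(),round(d["confidence"],2)) for t in ("tray","tray_handle") for d in r.place_of(n,t)[:2]])
E
```

```text
t 36.65 tcp rack [-0.0218 -0.0003  0.0276] grasp rack [-0.0377 -0.0004  0.0379] F rack [-0.9 -0.5 -0.7] tool in rack [[-0.544, -0.001, 0.839], [0.003, 1.0, 0.003], [-0.839, 0.004, -0.544]] w 0.499
t 36.65 tcp [0.6238 0.0599 0.0276] shift [-0.95  0.03  1.38] twist 0.09 F [-0.9 -0.4 -0.7] j [ -11.9   36.2  -50.1 -173.3  -53.3   89.2]
[([0.05, 0.003, 0.012], 0.94), ([-0.213, -0.547, 0.002], 0.58), ([-0.215, -0.548, 0.084], 0.82), ([-0.267, 0.222, -0.005], 0.45)]
[([-0.213, -0.552, 0.0], 0.75), ([0.055, 0.003, 0.013], 0.74), ([-0.206, -0.553, 0.081], 0.65)]
```

>>> {"api": "carry_out", "payload": {
  "steps": [
    [[-0.1,0,0.1],0],
    [[-0.2,0,0.3],0],
    [[-0.3,0,0.5],0],
    [[-0.4,0,0.7],0],
    [[-0.5,0,0.8],0],
    [[-0.6,0,0.9],0],
    [[-0.6,0,1],0]
  ]
}}

```text
time_s: 37.65
tcp_pos: [0.6354, 0.0586, 0.0276]
ee_rot: [[-0.54, 0.099, 0.836], [0.057, 0.995, -0.081], [-0.84, 0.004, -0.543]]
wrist_force: [-4.0, 0.9, 0.6]
gripper_width: 0.498
```

>>> {"api": "carry_out", "payload": {
  "steps": [
    [[-0.05,0,0.08],0],
    [[-0.11,0,0.17],0],
    [[-0.11,0,0.17],0]
  ]
}}

```text
time_s: 37.95
tcp_pos: [0.6376, 0.0584, 0.0277]
ee_rot: [[-0.54, 0.099, 0.836], [0.057, 0.995, -0.081], [-0.84, 0.004, -0.543]]
wrist_force: [-3.3, 0.5, 0.5]
gripper_width: 0.498
```

```bash
python3 - <<'E'
from h import *
st()
E
```

```text
t 37.95 tcp rack [-0.0079 -0.0004  0.0277] grasp rack [-0.0238 -0.0004  0.038 ] F rack [-3.3  0.2  0.5] tool in rack [[-0.543, -0.001, 0.84], [0.003, 1.0, 0.003], [-0.84, 0.004, -0.543]] w 0.498
```

>>> {"api": "carry_out", "payload": {
  "steps": [
    [[-0.05,0,0.08],0],
    [[-0.05,0,0.08],0]
  ]
}}

```text
time_s: 38.15
tcp_pos: [0.6388, 0.0583, 0.0277]
ee_rot: [[-0.54, 0.099, 0.836], [0.057, 0.995, -0.081], [-0.84, 0.004, -0.543]]
wrist_force: [-3.0, 1.1, -1.0]
gripper_width: 0.499
```

>>> {"api": "carry_out", "payload": {
  "steps": [
    [[-0.05,0,0.08],0],
    [[-0.05,0,0.08],0]
  ]
}}

```text
time_s: 38.35
tcp_pos: [0.6392, 0.0583, 0.0276]
ee_rot: [[-0.541, 0.099, 0.835], [0.057, 0.995, -0.081], [-0.839, 0.004, -0.544]]
wrist_force: [-4.8, 0.8, 2.0]
gripper_width: 0.501
```

>>> {"api": "carry_out", "payload": {
  "steps": [
    [[-0.05,0,0.08],0],
    [[-0.05,0,0.08],0]
  ]
}}

```text
time_s: 38.55
tcp_pos: [0.6393, 0.0584, 0.0275]
ee_rot: [[-0.541, 0.099, 0.835], [0.057, 0.995, -0.08], [-0.839, 0.004, -0.544]]
wrist_force: [-5.9, 0.4, 2.5]
gripper_width: 0.502
```

```bash
python3 - <<'E'
from h import *
st()
for n in("top","scene"):
    r.capture(n); print([(np.round(Rz(-RA)@(np.array(d["centre"])-RO),3).tolist(),round(d["confidence"],2)) for t in ("tray",) for d in r.place_of(n,t)[:2]])
E
```

```text
t 38.55 tcp rack [-0.0062 -0.0002  0.0275] grasp rack [-0.0221 -0.0003  0.0379] F rack [-5.9 -0.2  2.5] tool in rack [[-0.544, -0.001, 0.839], [0.003, 1.0, 0.003], [-0.839, 0.004, -0.544]] w 0.502
[([0.066, 0.001, 0.013], 0.83), ([-0.216, -0.551, 0.001], 0.56)]
[([-0.211, -0.552, 0.001], 0.89), ([0.074, -0.0, 0.011], 0.8)]
```

>>> {"api": "carry_out", "payload": {
  "steps": [
    [[-0.1,0,0.15],0],
    [[-0.15,0,0.25],0],
    [[-0.2,0,0.35],0],
    [[-0.2,0,0.35],0]
  ]
}}

```text
time_s: 39.15
tcp_pos: [0.6398, 0.0586, 0.0273]
ee_rot: [[-0.544, 0.098, 0.834], [0.058, 0.995, -0.079], [-0.837, 0.005, -0.547]]
wrist_force: [-18.2, -4.5, 12.0]
gripper_width: 0.5
```

```bash
python3 - <<'E'
from h import *
st()
im=r.capture("top"); overlay("top",traypolys(rk(.07,0,0)[:2],RA,.012),165,140,150,100,5,"pics/t6.png",im)
j=[(np.round(Rz(-RA)@(np.array(d["centre"])-RO),3).tolist(),round(d["confidence"],2)) for d in r.place_of("top","latch_grip")[:2]];print(j)
from q5 import *
s=r.sense();R=s["ee_rot"]
run(dict(b=(rk(-.06,0,.03),0),up=(rk(-.11,.0,.13),0),l0=(rk(-.13,.17,.13),0),l1=(rk(-.13,.17,.03),0)),s["joints"],s["tcp_pos"],R)
E
```

```text
t 39.15 tcp rack [-0.0057  0.      0.0273] grasp rack [-0.0216 -0.0001  0.0376] F rack [-17.6  -6.3  12. ] tool in rack [[-0.547, -0.002, 0.837], [0.003, 1.0, 0.004], [-0.837, 0.005, -0.547]] w 0.5
[([-0.015, 0.141, 0.06], 0.69)]
b 0.0 [ -13   36  -55 -173  -58   90]
up 0.0 [ -14   15  -56 -169  -38   85]
l0 0.484 [   7   17  -55 -181  -39   84]
l1 0.483 [   7   36  -58 -181  -60   84]
```

View pics/t6.png

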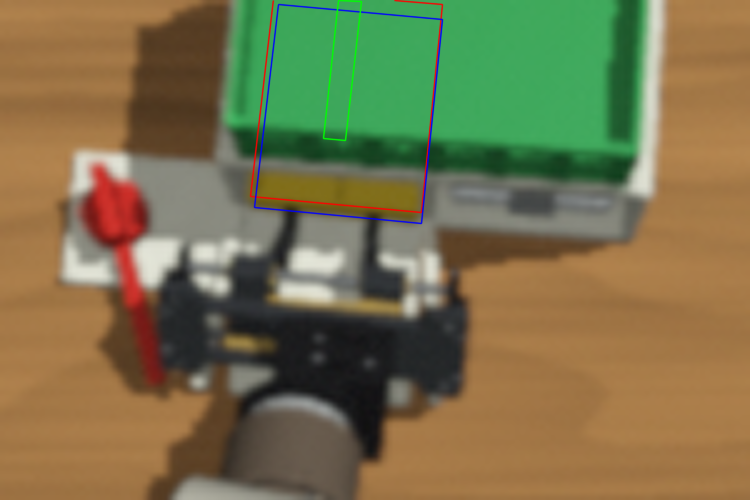

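The fingers pressed the tray home: 17.6 N at the wrist, no further advance, and the outline matches the tray front. Now I'll back off and shut the fingers, then work out the latch approach.

>>> {"api": "carry_out", "payload": {
  "steps": [
    [[0.2,0,-0.3],0],
    [[0.8,0,-1.3],0],
    [[1.9,0,-2.9],0],
    [[2.7,0,-4.2],0],
    [[2,0,-7],0],
    [[1,0,-10],0],
    [[0,0,-12.5],0],
    [[0,0,-12.5],0]
  ],
  "gripper": 0
}}

```text
time_s: 40.05
tcp_pos: [0.5349, 0.0685, 0.0987]
ee_rot: [[-0.539, 0.098, 0.837], [0.057, 0.995, -0.08], [-0.84, 0.004, -0.542]]
wrist_force: [0.0, 0.4, 0.5]
gripper_width: 0.501
```

```bash
python3 - <<'E'
from q5 import *
st()
im=r.capture("top")
m=r.cut_out("top","brush")[0]["pixels"];v,u=np.nonzero(m)
w=unproj("top",np.c_[u,v],.03);w=(w-RO)@Rz(RA);print("brush rack x",w[:,0].min(),w[:,0].max(),"y",w[:,1].min(),w[:,1].max(), "y near front", w[w[:,0]>-.25][:,1].min() if (w[:,0]>-.25).any() else None)
h=cv2.cvtColor(im,cv2.COLOR_RGB2HSV);rm=((h[...,0]<8)|(h[...,0]>172))&(h[...,1]>150);rm[:,:170]=0;rm[:,215:]=0;rm[:160]=0;rm[230:]=0
v,u=np.nonzero(rm);w=(unproj("top",np.c_[u,v],.036)-RO)@Rz(RA);far=w[w[:,0]<-.05]
pf=np.polyfit(far[:,0],far[:,1],1);d=far[:,:2].mean(0)-[-.013,.14];print("latch angle",np.arctan2(-d[0],-d[1]),"slope ang",np.arctan2(1,pf[0]),far.min(0))
for n in("top","scene"):
    r.capture(n) ; print([(np.round(Rz(-RA)@(np.array(d["centre"])-RO),3).tolist(),round(d["confidence"],2)) for t in ("tray","tray_handle") for d in r.place_of(n,t)[:2]])
s=r.sense();R=s["ee_rot"]
for azz in (-5.7,3,10):
  for phi in(52,57):
    RR=tool(phi,azz,azz)
    print(azz,phi,[(round(e,2),np.round(j).astype(int).tolist()) for j,e in (IK(rk(*p),RR,[0,20,-50,-172,-45,88]) for p in((-.085,.15,.12),(-.08,.142,.036),(-.06,.09,.03),(-.024,.055,.03)))])
E
```

```text
t 40.05 tcp rack [-0.1111 -0.0006  0.0987] grasp rack [-0.1271 -0.0006  0.109 ] F rack [-0.   0.4  0.5] tool in rack [[-0.542, -0.002, 0.84], [0.002, 1.0, 0.004], [-0.84, 0.004, -0.542]] w 0.501
brush rack x -0.3652022001124127 -0.17058558205188623 y 0.1969559451681159 0.2645072246591586 y near front 0.2018508551025454
latch angle 1.2514696430575527 slope ang 1.2037816899167018 [-0.12493565  0.0975269   0.036     ]
[([-0.216, -0.551, 0.003], 0.8), ([0.065, 0.003, 0.013], 0.61), ([-0.215, -0.552, 0.085], 0.84)]
[([-0.211, -0.55, 0.001], 0.91), ([0.073, -0.0, 0.014], 0.74), ([-0.208, -0.55, 0.082], 0.87), ([-0.02, 0.14, 0.061], 0.49)]
-5.7 52 [(np.float64(0.38), [4, 19, -48, -181, -29, 85]), (np.float64(0.34), [4, 31, -51, -181, -44, 85]), (np.float64(0.16), [-1, 32, -51, -181, -46, 88]), (np.float64(0.03), [-4, 33, -48, -181, -43, 90])]
-5.7 57 [(np.float64(0.4), [4, 21, -51, -181, -39, 85]), (np.float64(0.36), [4, 35, -54, -181, -55, 86]), (np.float64(0.16), [-1, 36, -54, -181, -57, 88]), (np.float64(0.03), [-4, 36, -50, -181, -53, 90])]
3 52 [(np.float64(0.07), [5, 19, -48, -181, -29, 90]), (np.float64(0.04), [5, 32, -51, -181, -44, 90]), (np.float64(0.0), [-3, 32, -49, -173, -43, 89]), (np.float64(0.0), [-8, 32, -43, -166, -38, 86])]
3 57 [(np.float64(0.07), [6, 21, -51, -181, -39, 90]), (np.float64(0.04), [5, 35, -53, -181, -55, 90]), (np.float64(0.0), [-3, 36, -52, -174, -55, 90]), (np.float64(0.0), [-9, 36, -47, -167, -49, 88])]
10 52 [(np.float64(0.0), [3, 18, -43, -166, -24, 82]), (np.float64(0.0), [1, 31, -48, -170, -41, 87]), (np.float64(0.0), [-6, 32, -44, -159, -39, 84]), (np.float64(0.0), [-10, 32, -38, -151, -33, 77])]
10 57 [(np.float64(0.0), [3, 21, -47, -169, -35, 85]), (np.float64(0.0), [1, 35, -51, -170, -52, 89]), (np.float64(0.0), [-7, 35, -48, -161, -50, 87]), (np.float64(0.0), [-12, 35, -42, -154, -45, 83])]
```

>>> {"api": "carry_out", "payload": {
  "gripper": -1,
  "steps": [
    [[0,1.5,0],0],
    [[-0.2,3,0.3],0],
    [[-0.4,4.5,0.6],0],
    [[-0.5,5,0.7],0]
  ]
}}

```text
time_s: 40.85
tcp_pos: [0.5491, 0.1171, 0.0941]
ee_rot: [[-0.546, 0.093, 0.832], [0.057, 0.996, -0.074], [-0.836, 0.007, -0.549]]
wrist_force: [0.3, 0.6, -0.3]
gripper_width: 0.221
```

>>> {"api": "carry_out", "payload": {
  "steps": [
    [[0,1.5,0],0],
    [[-0.2,3,0.3],0],
    [[-0.4,4.5,0.6],0],
    [[-0.5,5,0.7],0]
  ]
}}

```text
time_s: 41.25
tcp_pos: [0.5627, 0.144, 0.0946]
ee_rot: [[-0.546, 0.058, 0.835], [0.057, 0.998, -0.032], [-0.836, 0.03, -0.549]]
wrist_force: [0.3, -0.1, 0.7]
gripper_width: 0.007
```

>>> {"api": "carry_out", "payload": {
  "steps": [
    [[0,1.5,0],0],
    [[-0.2,3,0.3],0],
    [[-0.4,4.5,0.6],0],
    [[-0.5,5.3,0.7],0]
  ]
}}

```text
time_s: 41.65
tcp_pos: [0.5756, 0.1744, 0.0963]
ee_rot: [[-0.548, 0.02, 0.836], [0.057, 0.998, 0.013], [-0.835, 0.055, -0.548]]
wrist_force: [-0.7, -0.4, -0.4]
gripper_width: 0.006
```

```bash
python3 - <<'E'
from h import *
st();plan(rk(-.08,.15,.12)); plan(rk(-.08,.15,.035))
E
```

```text
t 41.65 tcp rack [-0.0811  0.1089  0.0963] grasp rack [-0.0969  0.107   0.1067] F rack [-0.6 -0.5 -0.4] tool in rack [[-0.551, -0.079, 0.831], [0.002, 0.995, 0.096], [-0.835, 0.055, -0.548]] w 0.006
t 41.65 tcp [0.5756 0.1744 0.0963] shift [-2.03  4.21 -0.81] twist 0.0 F [-0.7 -0.4 -0.4] j [   1.9   24.2  -53.5 -181.2  -44.5   86.6]
t 41.65 tcp [0.5756 0.1744 0.0963] shift [5.06 3.75 3.85] twist 0.0 F [-0.7 -0.4 -0.4] j [   1.9   24.2  -53.5 -181.2  -44.5   86.6]
```

>>> {"api": "carry_out", "payload": {
  "steps": [
    [[-0.2,1.5,0],0],
    [[-0.4,3,0],0],
    [[-0.5,4.5,0],0],
    [[-0.5,5,0],0]
  ]
}}

```text
time_s: 42.05
tcp_pos: [0.5812, 0.2043, 0.1033]
ee_rot: [[-0.55, -0.015, 0.835], [0.056, 0.997, 0.055], [-0.833, 0.078, -0.547]]
wrist_force: [0.3, -0.4, 0.4]
gripper_width: 0.007
```

>>> {"api": "carry_out", "payload": {
  "steps": [
    [[0,1,0],0],
    [[0,2,0],0],
    [[0,2,0],0]
  ]
}}

```text
time_s: 42.35
tcp_pos: [0.5817, 0.2166, 0.1048]
ee_rot: [[-0.551, -0.03, 0.834], [0.056, 0.996, 0.073], [-0.833, 0.087, -0.547]]
wrist_force: [0.1, 0.0, 0.4]
gripper_width: 0.007
```

```bash
python3 - <<'E'
from q5 import *
st();plan(rk(-.085,.155,.035))
s=r.sense();run(dict(d=(rk(-.085,.155,.035),0)),s["joints"],s["tcp_pos"],s["ee_rot"])
E
```

```text
t 42.35 tcp rack [-0.0793  0.1515  0.1048] grasp rack [-0.095   0.1485  0.1152] F rack [0.1 0.  0.4] tool in rack [[-0.554, -0.129, 0.823], [0.001, 0.988, 0.155], [-0.833, 0.087, -0.547]] w 0.007
t 42.35 tcp [0.5817 0.2166 0.1048] shift [ 6.13 -0.18  3.41] twist 0.0 F [0.1 0.  0.4] j [   5.9   23.7  -50.6 -181.2  -41.2   84.4]
d 0.011 [   6   35  -53 -181  -55   84]
```

>>> {"api": "carry_out", "payload": {
  "steps": [
    [[1.5,0,0.8],0],
    [[3,0,1.7],0],
    [[4.5,0,2.5],0],
    [[5.6,0,3.1],0],
    [[6.1,0,3.4],0],
    [[6.1,0,3.4],0]
  ]
}}

```text
time_s: 42.95
tcp_pos: [0.5764, 0.2204, 0.0343]
ee_rot: [[-0.553, -0.033, 0.832], [0.056, 0.996, 0.076], [-0.831, 0.089, -0.549]]
wrist_force: [0.0, -0.0, -0.0]
gripper_width: 0.008
```

```bash
python3 - <<'E'
from q5 import *
st()
for p in ((-.085,.115,.034),(-.075,.085,.032),(-.055,.065,.030),(-.03,.055,.03),(-.02,.055,.03)): plan(rk(*p))
im=r.capture("top"); overlay("top",[],165,140,110,90,6,"pics/t7.png",im)
E
```

```text
t 42.95 tcp rack [-0.085   0.1546  0.0343] grasp rack [-0.1005  0.1516  0.0447] F rack [ 0. -0. -0.] tool in rack [[-0.556, -0.132, 0.821], [0.0, 0.987, 0.159], [-0.831, 0.089, -0.549]] w 0.008
t 42.95 tcp [0.5764 0.2204 0.0343] shift [ 0.02 -3.92 -0.62] twist 0.0 F [ 0. -0. -0.] j [   6.4   34.9  -53.1 -181.2  -54.7   83.9]
t 42.95 tcp [0.5764 0.2204 0.0343] shift [-0.37 -7.03 -0.17] twist 0.0 F [ 0. -0. -0.] j [   6.4   34.9  -53.1 -181.2  -54.7   83.9]
t 42.95 tcp [0.5764 0.2204 0.0343] shift [-1.32 -9.28  1.26] twist 0.0 F [ 0. -0. -0.] j [   6.4   34.9  -53.1 -181.2  -54.7   83.9]
t 42.95 tcp [0.5764 0.2204 0.0343] shift [ -2.71 -10.6    3.16] twist 0.0 F [ 0. -0. -0.] j [   6.4   34.9  -53.1 -181.2  -54.7   83.9]
t 42.95 tcp [0.5764 0.2204 0.0343] shift [ -3.26 -10.73   3.98] twist 0.0 F [ 0. -0. -0.] j [   6.4   34.9  -53.1 -181.2  -54.7   83.9]
```

View pics/t7.png

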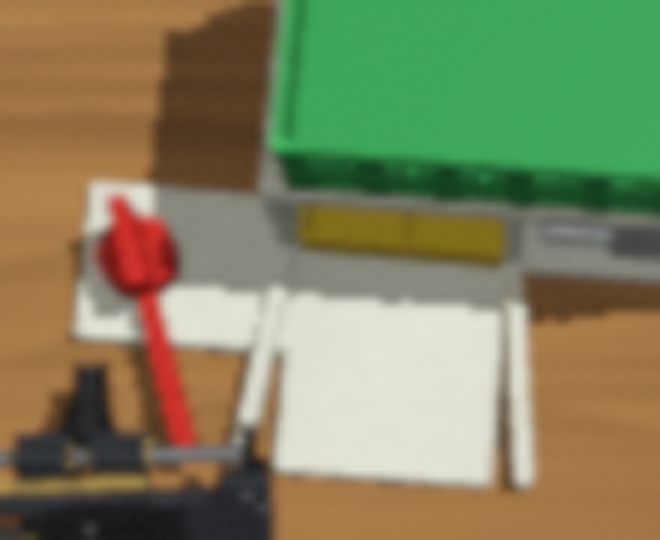

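The tray front is flush in the mouth, seen at (400,235). The shut fingers stand left of the latch arm at (90,375). Now sweeping the arm round.

>>> {"api": "carry_out", "payload": {
  "steps": [
    [[0,-1,-0.1],0],
    [[0,-2,-0.3],0],
    [[0,-3,-0.5],0],
    [[0,-3.9,-0.6],0],
    [[-0.1,-4.9,-0.5],0],
    [[-0.2,-5.9,-0.3],0],
    [[-0.4,-7,-0.2],0]
  ]
}}

```text
time_s: 43.7
tcp_pos: [0.5799, 0.1498, 0.0338]
ee_rot: [[-0.551, -0.034, 0.834], [0.056, 0.995, 0.077], [-0.833, 0.089, -0.547]]
wrist_force: [-1.0, 0.7, 0.1]
gripper_width: 0.003
```

```bash
python3 - <<'E'
from h import *
st()
for p in ((-.055,.065,.030),(-.035,.055,.03),(-.022,.055,.03)): plan(rk(*p))
im=r.capture("top")
h=cv2.cvtColor(im,cv2.COLOR_RGB2HSV);rm=((h[...,0]<8)|(h[...,0]>172))&(h[...,1]>150);rm[:,:170]=0;rm[:,230:]=0;rm[:160]=0;rm[230:]=0
v,u=np.nonzero(rm);w=(unproj("top",np.c_[u,v],.036)-RO)@Rz(RA);d=w[:,:2]-[-.013,.14];f=d[np.hypot(*d.T)>.04].mean(0);print("latch",np.arctan2(-f[0],-f[1]),len(d))
E
```

```text
t 43.7 tcp rack [-0.0745  0.0848  0.0338] grasp rack [-0.0901  0.0818  0.0442] F rack [-1.   0.6  0.1] tool in rack [[-0.554, -0.133, 0.822], [0.0, 0.987, 0.16], [-0.833, 0.089, -0.547]] w 0.003
t 43.7 tcp [0.5799 0.1498 0.0338] shift [-0.76 -2.25  1.49] twist 0.0 F [-1.   0.7  0.1] j [  -5.5   34.9  -52.6 -168.9  -54.4   83.3]
t 43.7 tcp [0.5799 0.1498 0.0338] shift [-1.87 -3.5   2.98] twist 0.0 F [-1.   0.7  0.1] j [  -5.5   34.9  -52.6 -168.9  -54.4   83.3]
t 43.7 tcp [0.5799 0.1498 0.0338] shift [-2.59 -3.67  4.05] twist 0.0 F [-1.   0.7  0.1] j [  -5.5   34.9  -52.6 -168.9  -54.4   83.3]
latch 0.7354840395861808 217
```

>>> {"api": "carry_out", "payload": {
  "steps": [
    [[-0.3,-0.9,0.6],0],
    [[-0.6,-1.8,1.1],0],
    [[-0.9,-2.4,1.7],0],
    [[-1.4,-3,2.3],0],
    [[-1.9,-3.5,3],0],
    [[-2.2,-3.6,3.5],0],
    [[-2.2,-3.6,3.5],0]
  ]
}}

```text
time_s: 44.45
tcp_pos: [0.6247, 0.1129, 0.0302]
ee_rot: [[-0.549, -0.029, 0.835], [0.058, 0.996, 0.073], [-0.834, 0.088, -0.545]]
wrist_force: [0.2, -1.0, 0.8]
gripper_width: 0.008
```

```bash
cat >> h.py <<'E'
def latch():
    im=r.capture("top")
    h=cv2.cvtColor(im,cv2.COLOR_RGB2HSV);rm=((h[...,0]<8)|(h[...,0]>172))&(h[...,1]>150);rm[:,:170]=0;rm[:,245:]=0;rm[:160]=0;rm[230:]=0
    v,u=np.nonzero(rm);w=(unproj("top",np.c_[u,v],.036)-RO)@Rz(RA);d=w[:,:2]-[-.013,.14];d=d[np.hypot(*d.T)>.04];f=d.mean(0);print("latch",np.arctan2(-f[0],-f[1]),"slope",np.polyfit(d[:,1],d[:,0],1)[0],len(d));return im
E
python3 - <<'E'
from h import *
st();plan(rk(-.022,.055,.03));latch()
E
```

```text
t 44.45 tcp rack [-0.0262  0.0525  0.0302] grasp rack [-0.0418  0.0496  0.0405] F rack [ 0.3 -1.   0.8] tool in rack [[-0.552, -0.129, 0.824], [0.003, 0.988, 0.156], [-0.834, 0.088, -0.545]] w 0.008
t 44.45 tcp [0.6247 0.1129 0.0302] shift [-0.21  0.19  0.39] twist 0.0 F [ 0.2 -1.   0.8] j [ -10.    35.4  -45.6 -163.1  -48.3   80.8]
latch 0.052040082728307645 slope -0.02828325655520474 48
```

>>> {"api": "carry_out", "payload": {
  "steps": [
    [[-0.1,0,0.15],0],
    [[-0.2,0,0.3],0],
    [[-0.2,0,0.3],0]
  ]
}}

```text
time_s: 44.8
tcp_pos: [0.6258, 0.1129, 0.0291]
ee_rot: [[-0.553, -0.028, 0.833], [0.058, 0.996, 0.073], [-0.831, 0.089, -0.549]]
wrist_force: [-7.2, -4.9, 4.2]
gripper_width: 0.006
```

```bash
python3 - <<'E'
from h import *
st();latch()
E
```

```text
t 44.8 tcp rack [-0.025   0.0527  0.0291] grasp rack [-0.0406  0.0497  0.0395] F rack [-6.6 -5.5  4.2] tool in rack [[-0.556, -0.128, 0.821], [0.003, 0.988, 0.156], [-0.831, 0.089, -0.549]] w 0.006
latch 0.036422163432479976 slope -0.056729603577932684 54
```

The latch is at its end stop. Backing off, then final checks.

>>> {"api": "carry_out", "payload": {
  "steps": [
    [[0.3,0,-0.4],0],
    [[1,0,-1.5],0],
    [[2,0,-3],0],
    [[2,0,-5.5],0],
    [[1,0,-8.5],0],
    [[0,0,-11],0],
    [[0,0,-11],0]
  ]
}}

```text
time_s: 45.55
tcp_pos: [0.5328, 0.1052, 0.0919]
ee_rot: [[-0.55, -0.03, 0.834], [0.057, 0.996, 0.073], [-0.833, 0.088, -0.546]]
wrist_force: [0.7, -0.4, 0.3]
gripper_width: 0.005
```

```bash
python3 - <<'E'
from h import *
st();im=latch()
for n in("top","scene"):
    i2=r.capture(n); print(n,[(t,np.round(Rz(-RA)@(np.array(d["centre"])-RO),3).tolist(),round(d["confidence"],2)) for t in ("tray","jar_a") for d in r.place_of(n,t)[:2]],[(t,np.round(d["centre"],3).tolist()) for t in("brush","hoop","pot") for d in r.place_of(n,t)[:1]])
a=cv2.resize(im[140:240,165:315,::-1],(450,300),interpolation=cv2.INTER_CUBIC);b=cv2.resize(i2[150:270,210:360,::-1],(375,300),interpolation=cv2.INTER_CUBIC)
cv2.imwrite("pics/f.png",cv2.resize(np.hstack([a,b]),(800,291)))
E
```

```text
t 45.55 tcp rack [-0.1169  0.0357  0.0919] grasp rack [-0.1325  0.0328  0.1023] F rack [ 0.7 -0.3  0.3] tool in rack [[-0.553, -0.129, 0.823], [0.002, 0.988, 0.156], [-0.833, 0.088, -0.546]] w 0.005
latch 0.041712136337128745 slope -0.044768760815406525 52
top [('tray', [-0.214, -0.549, 0.002], 0.98), ('tray', [0.066, 0.001, 0.012], 0.6)] [('brush', [0.401, 0.31, -0.002]), ('hoop', [0.632, 0.412, 0.006]), ('pot', [0.681, -0.345, 0.0])]
scene [('tray', [-0.211, -0.554, 0.0], 0.96), ('tray', [0.073, 0.002, 0.013], 0.56)] [('brush', [0.406, 0.306, 0.001]), ('hoop', [0.632, 0.412, -0.002]), ('pot', [0.683, -0.348, -0.002])]
```

View pics/f.png

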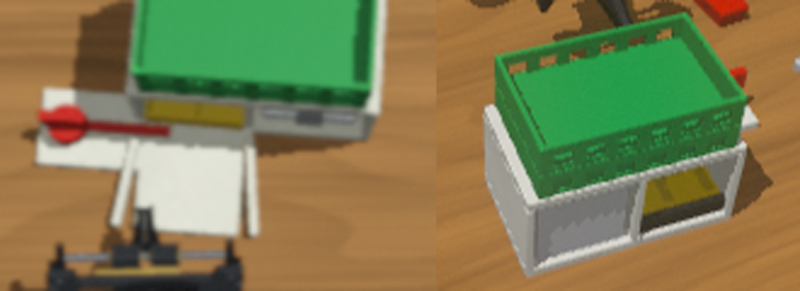

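The picture shows the tray home in the bay at (195,110), the latch arm across its front from (65,125) to (170,132), and the gripper clear. Handing in.

```bash
python3 -c "
from station import r
print(r.finish_job(), r.sense()['time_s'])"
```

```text
the job is handed in; nothing more can be done
the job is handed in; nothing more can be done
```

The tray is in the left bay against the stop and the latch is closed across its front; I handed in at about 46 s. I could not see the jars in the last pictures.

**Lean:** the moves had no way to tilt the tool. I built up the lean by reaching past the arm's limit in short steps.

**First try:** at about 37° of lean the wrist jammed at its joint limits above the sill. I put the tray back on the table, raised the lean to about 57° and picked it up again.

**Fitting the tray:** I set it on the sill and slid it in by the handle. Then I pushed its front home with half-open fingers.

**Latch:** I swept the arm closed with shut fingers until it met its end.

| Check | Result |
|---|---|
| Tray on the stop | It stopped advancing at about 18 N on the wrist, roughly 3 N of which was sliding friction |
| Tray depth (centre inside the mouth) | 66 mm from the top camera, 73 mm from the scene camera, about 70 mm on average; the top reading is right at the lower limit |
| Tray sideways | Within about 2 mm of the bay's middle |
| Latch | About 0.04 rad in the top picture |
| Brush, hoop, pot | Within about 6 mm of where they started, which is about as good as the measurement |
| Gripper | Clear of everything |
| Jars | Hidden under the board, so not seen at the end; they stood in the tray in the last picture before it went in, and every move after that was slow |

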